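# Stamp one dye-lot tally on the hand-cranked press

### The arm

A 7-joint arm with a two-finger parallel gripper is mounted at the origin on the work surface. World frame = base frame: x ahead of the robot, y to its left, z up, the work surface at z = 0. Lengths are in m, angles in rad, forces in N, time in s.
With the tool pointing down it reaches from about 0.35 to 0.9 m from the base axis. Payload 8.1 kg.
Tool frame: the origin (TCP) lies midway between the tips of the shut fingers; the grasp point (between the pads) lies 19 mm behind it; z points along the fingers, y is the direction in which the jaws open and shut (so a half turn about z gives the same grasp; the last joint's range is limited). The gripper opens to 92 mm and grips with 3 to 60 N. Pads are 19 mm wide; open, the fingers measure 130 mm over their backs; the gripper's body (75 mm by 190 mm) begins 47 mm behind the grasp point.
Start: joints at [-1.277, 0.434, 0.025, 1.573, -0.012, 1.134, -0.075], TCP at [0.242, 0.576, 0.227] pointing down, gripper open.
Joint ranges: [-2.62, 2.62], [-0.44, 2.09], [-1.27, 1.32], [0.08, 2.57], [-1.32, 4.46], [0.12, 2], [-2.74, 2.74]. Speed limits (rad/s): [2.22, 2.22, 3.01, 3.01, 3.14, 3.14, 3.14].

### API

Orientations are given as a rotation vector (axis times angle).
In Python, from cell import monitor, get_image, get_calibration, workorder, look_for, masks_of gives the robot as it stands.
- The arm moves only by the shell command python3 -m crank 'ROWS' [FORCE]. ROWS is JSON, a list of rows, each a list of 3 entries, a list of its own where there are three numbers: the shift along the tool's x, y, z in cm, then the turn about the tool's z in degrees, then the closure in counts, from 0 (fully open) to 255 (shut). A call has 1 to 5 rows; each row shifts and turns the commanded pose from where the row before left it, along the tool's axes as they then stand; what a row does not reach is not made up. A row lasts 1/10 s, in which the tool goes at most 50 mm and 8.59 degrees, less where a joint would pass 70% of its speed; a pose out of reach is approached as far as the arm can. A call with a gripper value outside its range is refused whole. The fingers move at their own pace and stop on an object; FORCE is the grip in N (left out, the last holds). Time passes only in rows, so rows that do not move let the fingers close. It gives the time, the measured TCP pose, the force and the opening at its end, in the units of the state.
- monitor.observe(): the state, without advancing time (a new reading comes with each control period).
- get_image(name): name is "scene" or "top"; returns (picture, depth): 480x640x3 uint8, red, green, blue; 480x640 float32, m along the optical axis (not along the pixel's ray), 0 where there is no reading.
- get_calibration(name): a dict with "fx", "fy", "cx", "cy" (pixels), "R" (3x3) and "t" (3): a world point X has camera coordinates R X + t. Camera axes: x right, y down, z forward; pixel columns grow to the right and rows downward; lengths in m; the calibration is good to about 2 mm. A picture is of the moment at which its call begins. get_calibration takes no time and is no camera call.
- workorder.sign_off(): hands the job in, once; it reports no verdict.
Trained networks look in the newest picture that a camera, given by its name, has taken for a name from the list of things; names that differ only in an ending like _2 or _b are one class to them, and where a whole thing is asked for, a point or a joint stands for the part that bears it (a point fixed in the world has none). Each returns a list of dicts, best first, with "score" (0 to 1); they miss things now and then, are a little off and sometimes report something else, mostly with a low value. They report only what shows in the picture. A call takes as long as a camera call. They do not tell look-alikes from the thing itself.
- look_for(label, camera): "location" ([x, y, z] in m, in world coordinates, good to about 4 mm: the middle of the surface that is visible of it).
- masks_of(label, camera): "region" (480x640 bool, what is visible of it).
The state is a dict: "clock": time; "joints": joint angles; "dq": joint speeds; "joint_efforts": joint torques, N m; "position": TCP position; "ee_rot": TCP orientation; "force": force on the tool from outside, world axes, zero at the start; "ft_torque": the same for the moment, N m; "width": opening from 0.0 (shut) to 1.0 (fully open).
Only numpy, scipy, OpenCV 4.12 (cv2) and the standard library are available. Lean on these libraries where they do the work, as an engineer would, in place of code of your own. Each camera call takes 0.05 s, during which the arm holds its last target.

### The job

Stamp the blank beech tally in the bench press: push it gently along the feed table until you feel it bear on the back gauge under the head, without forcing the gauge out of its setting. Then, holding the crank handle lightly, turn the flywheel steadily the way the white arrows point through exactly one full revolution, so that the die comes down on the tally and goes up again, without letting the return spring run the wheel away. Stop with the red mark under the pointer, let go, and leave the tally lying in the press and everything else as it was.

Things in the scene. Friction and masses are not known exactly. Their poses are not given: they have to be found in the camera images.
- press: green bench press screwed to the bench, 230 mm high, base plate 260 x 215 x 20 mm. Origin on the bench surface directly under the die; x along the feed (from the open side near the robot to the back), y to the left, z up. The cheeks, cap, ram and die stand from x = -20 mm on; before that all is open above the feed table
- feed_edge (a point): middle of the near edge of the steel feed table, on its top: x = -170 mm, 80 mm above the bench, press axes. From here table and anvil are one level surface, 58 mm wide, to x = +55 mm. Brass guide rails 4 mm high stand on it 40 mm apart from x = -38 mm on, flared wider from x = -66 mm to there
- tally_mid (a point): centre (half-way up) of the blank beech tally, a flat wooden tag 110 mm long (its x axis), 38 mm wide and 6 mm thick, about 25 g, lying on the feed table between the guide rails, 12 to 52 mm short of the back gauge; its hang hole is at the tail, the end towards the robot
- tally_nose (a point): middle of the front end face of the tally, half-way up (55 mm from the centre along its x axis)
- tally_tail (a point): middle of the rear end face of the tally, half-way up: push here, along the press's x axis. When home it lies 76 to 92 mm before the die (x = -92 to -76 mm in the press frame), wherever the gauge is set
- gauge: fixed bracket of the back gauge, on the anvil under the head, out of sight from most sides; origin at the middle of its foot, x = +42.5 mm, 80 mm above the bench. Its adjustable bar with a rubber-faced end stop (stiffness about 12 N/mm) reaches towards the feed side; it is set differently each time, the stop's face anywhere from x = +18 to +34 mm, and is not measured. Over 16 N shifts the setting
- flywheel (a joint): angle of the flywheel, rad. 0: red rim mark under the white pointer, ram at the top; grows as the wheel's top moves away from the feed side (clockwise seen from the handle side); pi: die at the bottom; 2 pi: one full revolution. It needs up to about 14 N at the handle on the way down; from soon after the bottom the return spring drives the wheel on by itself, with up to about 13 N at the handle, until home
- shaft_end (a point): centre of the flywheel's outer face, on the shaft axis: 102 mm to the right (-y) of the die and 175 mm above the bench. Press axes: the shaft lies along y, the wheel turns about +y. The wheel is a solid disc of 85 mm radius, 24 mm thick
- handle: black revolving crank handle, a thin hollow sleeve 25 mm thick, 100 mm long, free to spin on its pin; hold it lightly: it cracks at 55 N per finger. It stands out from the wheel parallel to the shaft. Origin at mid-length on its axis, 58 mm out from the wheel's outer face, 60 mm from the shaft axis, straight above it (235 mm above the bench) at flywheel 0; y axis along the sleeve towards the wheel
- die: the brass stamping die under the ram, 30 x 26 mm; origin at the centre of its lower face, 97 mm above the bench at the top of the stroke; the stroke is 14 mm and the die is sprung
- stamped_a: a finished tally lying on the left wing of the press's base plate
- stamped_b: a second finished tally on top of the first
- dye_jar_red: white jar with red cap, 72 mm wide, 100 mm high; origin at its underside
- dye_jar_blue: white jar with blue cap, 72 mm wide, 100 mm high; origin at its underside
- fixer_bottle: white bottle with green cap, 64 mm wide, 190 mm high; origin at its underside
- mug: blue mug, 80 mm wide, 92 mm high; origin at its underside
- dye_bowl: steel bowl, 150 mm wide, 60 mm high; origin at its underside
- stir_spoon: wooden stirring spoon, 260 mm long, lying on the bench
Not all that is in view belongs to the job. Leave any orange look-alike of the part that bears tally_mid alone.

How it is judged:
On the way, in this order (a step that is already met when the one before it is completed fails the run):
1. the tally is pushed home: it bears on the back gauge with 2 N or more while the flywheel is still at its start (contact force between gauge and tally above 2 N and value of joint flywheel below 0.3 rad).
2. the die is down on the tally at the bottom of the stroke, with the tally in the gauge's range (value of joint flywheel above 3 rad and contact force between die and tally above 5 N and x of tally_nose in the frame of press between 0.016 and 0.036 m).
3. the flywheel is back at its mark after one revolution (within 0.15 rad) (value of joint flywheel between 6.133 and 6.433 rad), for 0.2 s.
At the end, for the whole second after the job is handed in: The flywheel stands still one full revolution on, its red mark within 0.15 rad of the pointer, the die up and still; the tally lies flat (within 0.05 rad) in the press where the gauge stopped it, its nose 16 to 36 mm behind the die's centre (all of step 3 and velocity of joint flywheel between -0.05 and 0.05 rad/s and x of tally_nose in the frame of press between 0.016 and 0.036 m and angle between tally_mid's own z axis and vertical below 0.05 rad and linear speed of die below 0.01 m/s); the robot touches nothing.
It fails at once if the back gauge is forced: the tally is pressed on it with more than 16 N (contact force between gauge and tally above 16 N).
It fails at once if the flywheel is turned backwards by more than 0.3 rad, or goes more than 0.4 rad past one revolution into a second stroke (value of joint flywheel below -0.3 rad or value of joint flywheel above 6.683 rad).
It fails at once if the flywheel runs away (faster than 4 rad/s) (velocity of joint flywheel above 4 rad/s or velocity of joint flywheel below -4 rad/s).
It fails at once if a stamped tally, jar, bottle, mug, bowl or spoon is moved by more than 30 mm (distance of any of stamped_a, stamped_b, dye_jar_red, dye_jar_blue, fixer_bottle, mug, dye_bowl, stir_spoon from where it was at the start of the episode above 0.03 m).
It fails at once if the crank handle is crushed or wrenched: the fingers press on it with more than 110 N in all (both fingers added) (contact force between the fingers and handle above 110 N).
It also fails if it takes over 72 s, if anything falls off the work surface, if the arm or the gripper's body presses on something with over 40 N, if the wrist force passes 120 N, or if a joint passes its speed limit or range.

## Working session

There is one attempt and no reset: what is moved stays moved. The work goes in short steps, Python scripts to look and compute and a shell command to move; the robot and the scene stay as the last step left them, time stands still between calls to the robot, and variables do not carry over. Pictures are saved under pics/ and viewed, and the job is handed in when it is done.

```bash
ls -la; mkdir -p pics
python3 - <<'E'
from cell import monitor,get_image,get_calibration
import cv2,json
print(monitor.observe())
for n in("scene","top"):
    p,d=get_image(n); cv2.imwrite(f"pics/{n}0.png",p[:,:,::-1]); print(n,get_calibration(n))
E
```

```text
total 12
drwxr-xr-x  3 agent agent 4096 Dec  7 06:26 .
drwxr-xr-x 23 root  root  4096 Dec  7 06:25 ..
drwxr-xr-x  2 agent agent 4096 Dec  7 06:26 pics
{'clock': 0.0, 'joints': array([-1.27661641,  0.43522923,  0.02497056,  1.57408265, -0.01162652,
        1.13400955, -0.07508115]), 'dq': array([ 4.05437801e-06, -7.70578853e-04, -2.42813424e-04,  1.16887971e-03,
        1.36584162e-03,  1.57364762e-03,  1.02472690e-03]), 'joint_efforts': array([-1.39799700e-03, -6.67866755e+01,  9.84391160e-01, -3.14473557e+01,
       -6.05462515e-02,  4.29730152e-02,  1.80437232e-04]), 'position': array([0.24137759, 0.57595516, 0.22594665]), 'ee_rot': array([-6.19233618e-01, -3.07976039e+00,  2.46849296e-03]), 'force': array([ 1.15714017,  0.14378302, -0.23153939]), 'ft_torque': array([-0.01652547, -0.08457467, -0.01385734]), 'width': 0.9995561712267305}
scene {'fx': 458.03813282112515, 'fy': 458.03813282112515, 'cx': 325.69832251613747, 'cy': 251.7063459228762, 'R': array([[ 0.41865604,  0.90810756, -0.00823299],
       [ 0.69611357, -0.32671829, -0.63928167],
       [-0.58322639,  0.26190804, -0.76892858]]), 't': array([-0.20122168, -0.25200486,  1.65187813])}
top {'fx': 619.3277652365383, 'fy': 619.3277652365383, 'cx': 321.0675068638394, 'cy': 239.90208983004442, 'R': array([[-0.02730323, -0.99955521,  0.0119963 ],
       [-0.98248308,  0.02461998, -0.18471832],
       [ 0.18434081, -0.01682956, -0.98271829]]), 't': array([-1.08953923e-03,  5.14759303e-01,  1.56062892e+00])}
```

View pics/scene0.png

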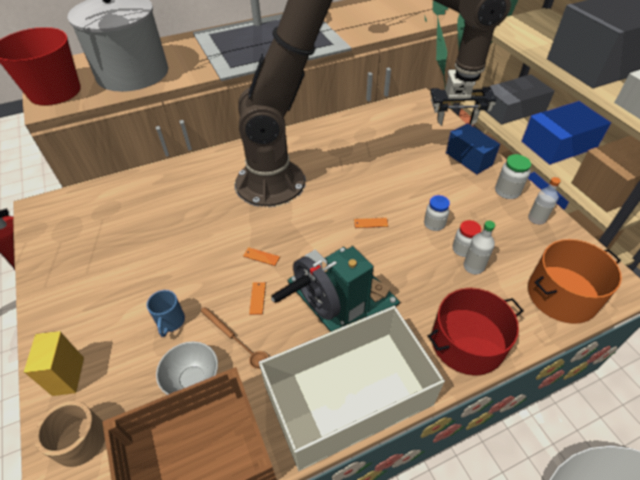

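View pics/top0.png

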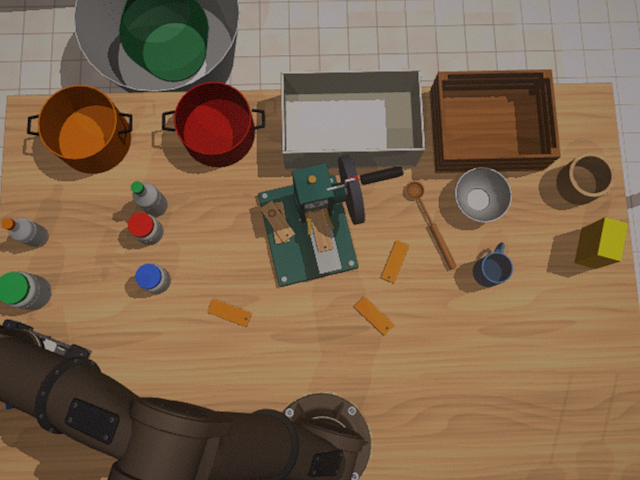

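```bash
cat > h.py <<'E'
import numpy as np,cv2
from cell import monitor,get_image,get_calibration,look_for,masks_of
def pts(n,d,mask=None):
    c=get_calibration(n); v,u=np.nonzero((d>0) if mask is None else (mask&(d>0)))
    z=d[v,u]; P=np.c_[(u-c['cx'])/c['fx']*z,(v-c['cy'])/c['fy']*z,z]
    return (P-c['t'])@c['R'],u,v
def proj(n,X):
    c=get_calibration(n); q=np.atleast_2d(X)@c['R'].T+c['t']
    return np.c_[q[:,0]/q[:,2]*c['fx']+c['cx'],q[:,1]/q[:,2]*c['fy']+c['cy']]
E
python3 - <<'E'
from h import *
for n in("top","scene"):
    p,d=get_image(n); np.save(f"{n}_d.npy",d); np.save(f"{n}_p.npy",p)
    for l in("press","feed_edge","tally_mid","tally_nose","tally_tail","shaft_end","handle"):
        r=look_for(l,n); print(n,l,[(np.round(x['location'],4).tolist(),round(x['score'],2)) for x in r[:5]])
    m=masks_of("press",n); 
    if m: np.save(f"{n}_press.npy",m[0]['region'])
    m=masks_of("tally_mid",n)
    np.save(f"{n}_tal.npy",np.array([x['region'] for x in m[:6]]))
    m=masks_of("handle",n)
    if m: np.save(f"{n}_han.npy",m[0]['region'])
t=cv2.imread("pics/top0.png")[140:300,230:430]; cv2.imwrite("pics/topc.png",cv2.resize(t,(800,640)[:1]+(600,) if 0 else (750,600),interpolation=cv2.INTER_CUBIC))
t=cv2.imread("pics/scene0.png")[220:360,230:420]; cv2.imwrite("pics/scenec.png",cv2.resize(t,(800,590),interpolation=cv2.INTER_CUBIC))
E
```

```text
top press [([0.5637, -0.0023, 0.0789], 0.67)]
top feed_edge [([0.5705, -0.0061, 0.0793], 0.95)]
top tally_mid [([0.5333, -0.0126, 0.0862], 0.9), ([0.3145, -0.1503, 0.0065], 0.9), ([0.3343, 0.2267, 0.0051], 0.84), ([0.4594, -0.2096, 0.0103], 0.79), ([0.6134, 0.4149, 0.1241], 0.19)]
top tally_nose [([0.3355, 0.2279, 0.0084], 0.85), ([0.5325, -0.0154, 0.0888], 0.84), ([0.3154, -0.144, 0.0052], 0.6), ([0.4611, -0.2083, 0.0091], 0.59)]
top tally_tail [([0.5282, -0.0176, 0.0868], 0.68), ([0.3197, -0.151, 0.005], 0.67), ([0.4601, -0.2084, 0.0064], 0.63), ([0.3407, 0.2265, 0.0034], 0.6), ([0.6136, -0.0929, 0.2474], 0.22)]
top shaft_end [([0.5676, -0.0035, 0.0785], 0.61)]
top handle [([0.628, -0.1535, 0.2447], 0.82)]
scene press [([0.6353, -0.0349, 0.1902], 0.63)]
scene feed_edge [([0.6317, -0.0322, 0.1877], 0.71)]
scene tally_mid [([0.3313, 0.2278, 0.0083], 0.85), ([0.4632, -0.2122, 0.0061], 0.7), ([0.3172, -0.1473, 0.0068], 0.56)]
scene tally_nose [([0.3172, -0.1429, 0.0064], 0.92), ([0.335, 0.233, 0.0023], 0.86), ([0.4647, -0.2142, 0.0112], 0.72)]
scene tally_tail [([0.4589, -0.2115, 0.0062], 0.86), ([0.337, 0.2273, 0.0044], 0.66), ([0.3174, -0.1426, 0.0071], 0.63)]
scene shaft_end [([0.6341, -0.0354, 0.189], 0.75)]
scene handle [([0.6344, -0.1613, 0.2452], 0.57)]
```

View pics/topc.png

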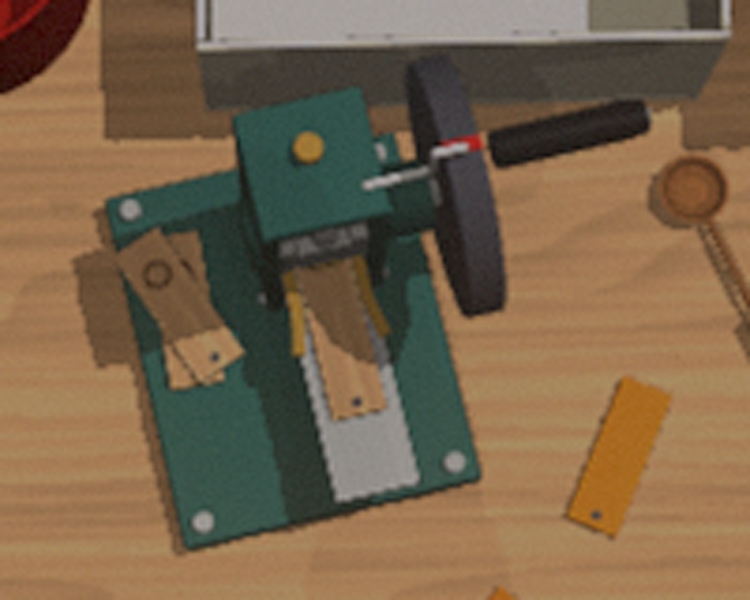

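View pics/scenec.png

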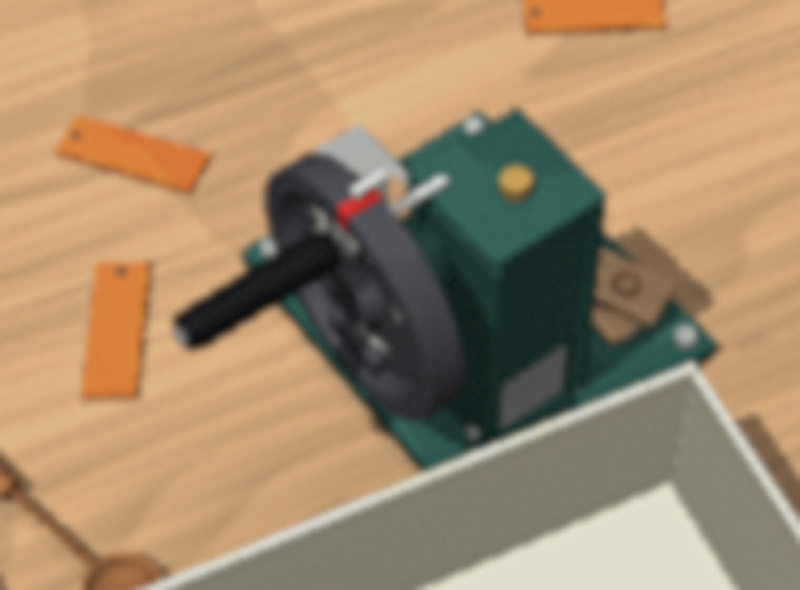

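Run:
```python
from h import *
from scipy.optimize import minimize
d=np.load("top_d.npy");p=np.load("top_p.npy")
P,u,v=pts("top",d)
# table plane
s=(np.abs(P[:,2]-0.083)<0.012)&(P[:,0]>.4)&(P[:,0]<.65)&(abs(P[:,1])<.1)
Q=P[s];uv=np.c_[u,v][s]
img=p[v[s],u[s]].astype(int)
print(len(Q),Q.min(0),Q.max(0))
h=Q[(Q[:,2]<0.09)]
r=cv2.minAreaRect((h[:,:2]*1000).astype(np.float32)); print("table rect",r)
for name in("top","scene"):
    m=np.load(f"{name}_han.npy"); X,_,_=pts(name,np.load(f"{name}_d.npy"),m)
    X=X[X[:,2]>0.22]; c=np.median(X,0); U=np.linalg.svd(X-c,full_matrices=False)[2]
    t=(X-c)@U[0]; print(name,"handle",c,U[0],np.degrees(np.arctan2(U[0][1],U[0][0])),t.min(),t.max(), X[:,2].max(), (c+U[0]*(t.min()+t.max())/2))
m=np.load("top_tal.npy")[0]; X,_,_=pts("top",d,m); print("tal",np.median(X,0)); print(cv2.minAreaRect((X[:,:2]*1000).astype(np.float32)))
# base plate
s=(abs(P[:,2]-0.02)<0.008)&(P[:,0]>.35)&(P[:,0]<.85)&(abs(P[:,1])<.25)
g=P[s]; im=p[v[s],u[s]].astype(int); k=(im[:,1]>im[:,0]); g=g[k]; print(len(g),cv2.minAreaRect((g[:,:2]*1000).astype(np.float32)))
# bench z
s=(abs(P[:,2])<0.02)&(abs(P[:,0]-.35)<.05)&(abs(P[:,1])<.1);print(np.median(P[s][:,2]))
```

```text
1463 [ 0.42367657 -0.08002838  0.07102853] [0.64445318 0.05226865 0.09455362]
table rect ((540.819580078125, -11.866859436035156), (229.66595458984375, 81.64974212646484), 12.180956840515137)
top handle [ 0.62862134 -0.15672255  0.24475953] [-0.20542378  0.97857327 -0.01397988] 101.85548297076332 -0.05202945958406316 0.04940779011653962 0.25597722258391536 [ 0.62889062 -0.1580053   0.24477785]
scene handle [ 0.6340679  -0.1579983   0.24530193] [ 0.20362052 -0.97903071 -0.00612828] -78.2510187477291 -0.050726030499181465 0.0477462790301635 0.2516121505235503 [ 0.63376453 -0.15653966  0.24531106]
tal [ 0.31966223 -0.14811084  0.00567169]
((319.43377685546875, -148.95111083984375), (111.90933227539062, 40.097145080566406), 44.19948196411133)
3738 ((568.2601928710938, 24.775375366210938), (298.47607421875, 212.760009765625), 12.144939422607422)
4.4293640723499936e-05
```

```bash
cat >> h.py <<'E'
def unproj(n,uv,z):
    c=get_calibration(n); uv=np.atleast_2d(uv); r=np.c_[(uv[:,0]-c['cx'])/c['fx'],(uv[:,1]-c['cy'])/c['fy'],np.ones(len(uv))]@c['R']
    C=-c['R'].T@c['t']; s=(z-C[2])/r[:,2]; return C+r*s[:,None]
def press(X,o=(0.597,-0.0015),yaw=12.1):
    a=np.radians(yaw);R=np.array([[np.cos(a),-np.sin(a),0],[np.sin(a),np.cos(a),0],[0,0,1]])
    return np.atleast_2d(X)@R.T+[o[0],o[1],0]
def overlay(n,img,o,yaw,fn,box,sc):
    im=cv2.resize(img[box[1]:box[3],box[0]:box[2]],None,fx=sc,fy=sc,interpolation=cv2.INTER_CUBIC)
    def line(A,B,col):
        q=(proj(n,press(np.linspace(A,B,20),o,yaw))-box[:2]+.5)*sc-.5
        cv2.polylines(im,[np.round(q).astype(int)],False,col,1)
    line((-.17,-.029,.08),(-.17,.029,.08),(0,0,255));line((-.17,-.029,.08),(.0,-.029,.08),(0,0,255));line((-.17,.029,.08),(.0,.029,.08),(0,0,255))
    for y in(-.108,-.21):
        t=np.linspace(0,2*np.pi,30);
        for a,b in zip(t,t[1:]): line((.0125*np.cos(a),y,.235+.0125*np.sin(a)),(.0125*np.cos(b),y,.235+.0125*np.sin(b)),(255,0,255))
    for y in(-.102,-.078):
        t=np.linspace(0,2*np.pi,60)
        for a,b in zip(t,t[1:]): line((.085*np.cos(a),y,.175+.085*np.sin(a)),(.085*np.cos(b),y,.175+.085*np.sin(b)),(0,255,255))
    for y in(-.02,.02): line((-.038,y,.084),(0,y,.084),(255,255,0))
    cv2.imwrite(fn,im)
E
python3 - <<'E'
from h import *
print(unproj("top",[[279.3,286.1],[358,267.5],[258.5,195.2]],.02))
print(unproj("top",[[319.9,273.3],[341.7,269.1]],.08))
overlay("top",cv2.imread("pics/top0.png"),(.597,-.0015),12.1,"pics/ov1.png",(230,140,430,290),4)
overlay("scene",cv2.imread("pics/scene0.png"),(.597,-.0015),12.1,"pics/ov2.png",(230,220,420,360),4)
E
```

```text
[[ 0.40013643  0.09705629  0.02      ]
 [ 0.44373728 -0.10989541  0.02      ]
 [ 0.64567959  0.14903539  0.02      ]]
[[ 0.42304465 -0.00874315  0.08      ]
 [ 0.43230165 -0.06402452  0.08      ]]
```

View pics/ov1.png

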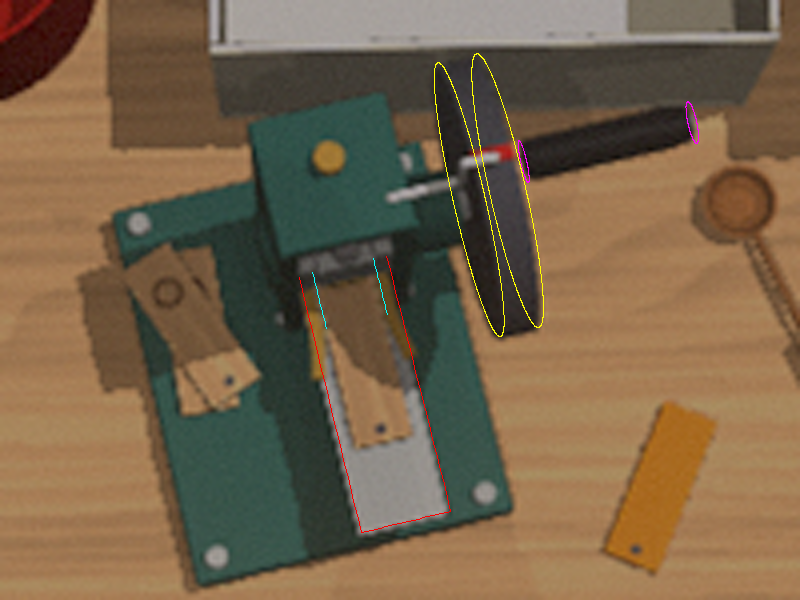

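View pics/ov2.png

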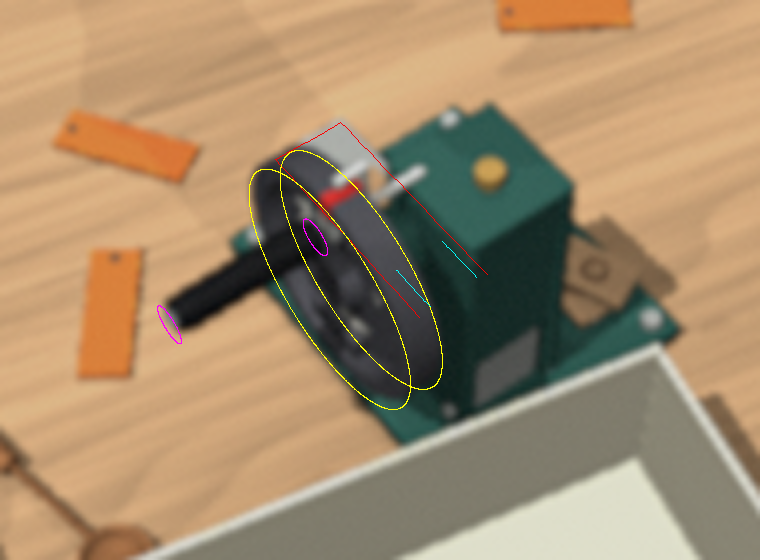

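Run:
```python
from h import *
O=np.array([.597,-.0015,0]);a=np.radians(12.1)
def inv(X):
    X=np.atleast_2d(X)-O; c,s=np.cos(a),np.sin(a); return np.c_[X[:,0]*c+X[:,1]*s,-X[:,0]*s+X[:,1]*c,X[:,2]]
print("tail",inv(unproj("top",[[319.3,251.8],[333.3,249.3]],.086)))
print("tcp",inv(monitor.observe()['position']))
d=np.load("top_d.npy");P,u,v=pts("top",d);Q=inv(P)
s=(Q[:,0]>.1)&(Q[:,0]<.35)&(Q[:,1]<-.05)&(Q[:,1]>-.3)
for y in(-.1,-.15,-.2,-.25):
    k=s&(abs(Q[:,1]-y)<.025); print(y,[(x,round(float(Q[k&(abs(Q[:,0]-x)<.01),2].max()),3)) for x in(.1,.12,.14,.16,.18,.2)])
```

```text
tail [[-0.11885909  0.01819902  0.086     ]
 [-0.12092422 -0.01772296  0.086     ]]
tcp [[-0.22639366  0.6396028   0.22675926]]Traceback (most recent call last):
  File "<stdin>", line 10, in <module>
    return umr_maximum(a, axis, None, out, keepdims, initial, where)
ValueError: zero-size array to reduction operation maximum which has no identity
```

```bash
cat >> h.py <<'E'
O=np.array([.597,-.0015,0]);A=np.radians(12.1)
def inv(X):
    X=np.atleast_2d(X)-O; c,s=np.cos(A),np.sin(A); return np.c_[X[:,0]*c+X[:,1]*s,-X[:,0]*s+X[:,1]*c,X[:,2]]
def st():
    s=monitor.observe(); R=cv2.Rodrigues(np.array(s['ee_rot']))[0]; f=inv(np.array(s['force'])+O)[0]
    print(round(s['clock'],2),"press-mm",np.round(inv(s['position'])[0]*1000,1),"yaw",round(np.degrees(np.arctan2(R[1,1],R[0,1])),2),"tz",np.round(R[:,2],3),"Fpress",np.round(f,2),"w",round(s['width'],3))
E
python3 - <<'E'
from h import *
d=np.load("top_d.npy");P,u,v=pts("top",d);Q=inv(P)
for y in(-.1,-.15,-.2,-.25):
    k=(abs(Q[:,1]-y)<.025); print(y,[(x,np.round(Q[k&(abs(Q[:,0]-x)<.01),2],3).max(initial=-1)) for x in(.1,.12,.14,.16,.18,.2)])
E
python3 -m crank '[[[0,0,-2],8.5,0],[[0,0,-2],8.5,0],[[0,0,0],8.5,0],[[0,0,0],8.5,0],[[0,0,0],8.5,0]]' 40; python3 -c 'from h import *;st()'
```

```text
-0.1 [(0.1, np.float64(0.146)), (0.12, np.float64(0.143)), (0.14, np.float64(-1.0)), (0.16, np.float64(0.016)), (0.18, np.float64(0.018)), (0.2, np.float64(0.017))]
-0.15 [(0.1, np.float64(0.149)), (0.12, np.float64(-1.0)), (0.14, np.float64(0.012)), (0.16, np.float64(0.017)), (0.18, np.float64(0.018)), (0.2, np.float64(0.016))]
-0.2 [(0.1, np.float64(0.144)), (0.12, np.float64(-1.0)), (0.14, np.float64(0.014)), (0.16, np.float64(0.014)), (0.18, np.float64(0.018)), (0.2, np.float64(0.017))]
-0.25 [(0.1, np.float64(-1.0)), (0.12, np.float64(0.014)), (0.14, np.float64(0.022)), (0.16, np.float64(0.016)), (0.18, np.float64(0.019)), (0.2, np.float64(0.016))]
clock: 1.7
position: [0.2415, 0.5765, 0.267]
ee_rot: [-1.701, -2.641, -0.001]
force: [0.7, 0.2, 0.3]
width: 1.004
1.7 press-mm [-226.4  639.7  267. ] yaw 24.42 tz [ 0.  0. -1.] Fpress [0.7  0.1  0.33] w 1.004
```

```bash
python3 - <<'E'
from h import *
d=np.load("top_d.npy");P,u,v=pts("top",d);Q=inv(P)
print(inv(unproj("top",[[281,154],[424,152],[422,75]],.146)))
for y in np.arange(-.24,-.1,.02):
    k=(abs(Q[:,1]-y)<.01)&(Q[:,2]>.1)&(Q[:,2]<.17)&(Q[:,0]>.05); print(round(y,2),np.round(np.sort(Q[k,0])[:4],3),np.round(np.median(Q[k,2]),3))
E
python3 -m crank '[[[0,0,0],8.5,0],[[0,0,0],3.8,0],[[0,0,0],0,0]]'; python3 -c 'from h import *;st()'
```

```text
[[ 0.13474026  0.05576082  0.146     ]
 [ 0.05657731 -0.29402667  0.146     ]
 [ 0.25731249 -0.34407904  0.146     ]]
-0.24 [0.075 0.075 0.075 0.076] 0.128
-0.22 [0.079 0.079 0.079 0.08 ] 0.128
-0.2 [0.083 0.083 0.083 0.084] 0.126
-0.18 [0.087 0.087 0.088 0.088] 0.127
-0.16 [0.092 0.093 0.093 0.093] 0.128
-0.14 [0.096 0.096 0.096 0.096] 0.128
-0.12 [0.1   0.1   0.101 0.101] 0.131
clock: 2.0
position: [0.2414, 0.5765, 0.2667]
ee_rot: [1.968, 2.449, 0.0]
force: [0.3, 0.7, 0.2]
width: 0.997
2.0 press-mm [-226.5  639.7  266.7] yaw 12.42 tz [ 0. -0. -1.] Fpress [0.41 0.62 0.24] w 0.997
```

Run:
```python
from h import *
for n in("top","scene"):
    d=np.load(n+"_d.npy");P,u,v=pts(n,d);Q=inv(P)
    for y in (-.14,-.16,-.18,-.2):
        k=(abs(Q[:,1]-y)<.006)&(Q[:,2]>.03)&(Q[:,2]<.17)&(Q[:,0]>.06)&(Q[:,0]<.13); q=Q[k]; q=q[np.argsort(q[:,0])]
        print(n,y,[tuple((x*1000).astype(int)) for x in q[::max(1,len(q)//14),[0,2]]])
t=cv2.imread("pics/scene0.png")[230:400,230:450]; cv2.imwrite("pics/boxc.png",cv2.resize(t,(776,600),interpolation=cv2.INTER_CUBIC))
t=cv2.imread("pics/scene0.png")[60:140,420:520]; cv2.imwrite("pics/gripc.png",cv2.resize(t,(750,600),interpolation=cv2.INTER_CUBIC))
```

```text
top -0.14 [(np.int64(95), np.int64(119)), (np.int64(97), np.int64(124)), (np.int64(98), np.int64(138)), (np.int64(98), np.int64(46)), (np.int64(98), np.int64(141)), (np.int64(99), np.int64(46)), (np.int64(99), np.int64(103)), (np.int64(99), np.int64(129)), (np.int64(99), np.int64(97)), (np.int64(99), np.int64(59)), (np.int64(100), np.int64(64)), (np.int64(100), np.int64(109)), (np.int64(101), np.int64(139)), (np.int64(102), np.int64(135))]
top -0.16 [(np.int64(90), np.int64(87)), (np.int64(93), np.int64(104)), (np.int64(93), np.int64(94)), (np.int64(94), np.int64(44)), (np.int64(94), np.int64(122)), (np.int64(94), np.int64(96)), (np.int64(95), np.int64(135)), (np.int64(95), np.int64(49)), (np.int64(95), np.int64(38)), (np.int64(95), np.int64(85)), (np.int64(96), np.int64(44)), (np.int64(96), np.int64(33)), (np.int64(96), np.int64(142)), (np.int64(97), np.int64(83)), (np.int64(100), np.int64(135))]
top -0.18 [(np.int64(88), np.int64(82)), (np.int64(89), np.int64(62)), (np.int64(89), np.int64(101)), (np.int64(90), np.int64(72)), (np.int64(90), np.int64(117)), (np.int64(91), np.int64(13
[... 1963 characters left out ...]
92), np.int64(74)), (np.int64(92), np.int64(93)), (np.int64(93), np.int64(140)), (np.int64(93), np.int64(131)), (np.int64(93), np.int64(53)), (np.int64(93), np.int64(43)), (np.int64(94), np.int64(90)), (np.int64(94), np.int64(109)), (np.int64(95), np.int64(106))]
scene -0.2 [(np.int64(82), np.int64(138)), (np.int64(86), np.int64(59)), (np.int64(87), np.int64(98)), (np.int64(87), np.int64(115)), (np.int64(87), np.int64(145)), (np.int64(88), np.int64(61)), (np.int64(88), np.int64(139)), (np.int64(88), np.int64(79)), (np.int64(88), np.int64(37)), (np.int64(89), np.int64(41)), (np.int64(89), np.int64(31)), (np.int64(89), np.int64(137)), (np.int64(89), np.int64(80)), (np.int64(90), np.int64(43))]
```

View pics/gripc.png

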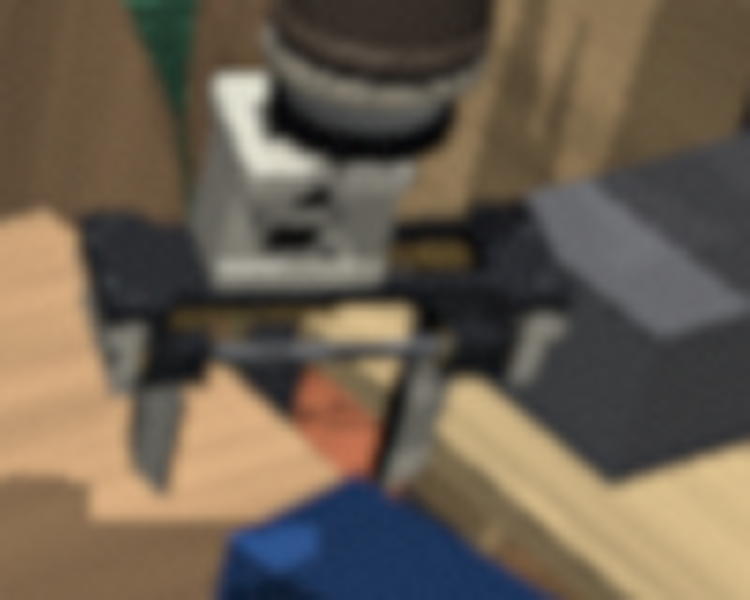

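```bash
python3 -m crank '[[[-5,0,0],0,0],[[-5,0,0],0,0],[[-5,0,0],0,0],[[-5,0,0],0,0],[[-5,0,0],0,0]]'; python3 -c 'from h import *;st()'
python3 -m crank '[[[-5,0,0],0.3,0],[[-5,0,0],0,0],[[-5,0,0],0,0],[[-5,0,0],0,0],[[-5,0,0],0,0]]'; python3 -c 'from h import *;st()'
```

```text
clock: 2.5
position: [0.2958, 0.3303, 0.2668]
ee_rot: [-1.964, -2.452, -0.001]
force: [1.2, -0.0, -0.1]
width: 1.003
2.5 press-mm [-225.   387.6  266.8] yaw 12.62 tz [ 0.  0. -1.] Fpress [ 1.2  -0.28 -0.08] w 1.003
clock: 3.0
position: [0.3485, 0.086, 0.267]
ee_rot: [1.97, 2.447, 0.002]
force: [1.4, 0.1, 0.1]
width: 1.001
3.0 press-mm [-224.6  137.6  267. ] yaw 12.32 tz [ 0.001  0.001 -1.   ] Fpress [ 1.36 -0.18  0.11] w 1.001
```

```bash
python3 -m crank '[[[-5,0,0],0.2,0],[[-5,0.5,0],0,0],[[-3.76,0.5,4],0,0],[[0,0,5],0,0],[[0,0,3],0,0]]'; python3 -c 'from h import *;st()'
python3 - <<'E'
from h import *
for n in("top","scene"):
    p,d=get_image(n); cv2.imwrite(f"pics/{n}1.png",p[:,:,::-1])
t=cv2.imread("pics/top1.png")[140:300,230:430]; cv2.imwrite("pics/topc1.png",cv2.resize(t,(750,600),interpolation=cv2.INTER_CUBIC))
E
```

```text
clock: 3.5
position: [0.385, -0.0422, 0.1486]
ee_rot: [1.977, 2.44, -0.001]
force: [-0.1, 1.3, 0.4]
width: 0.998
3.5 press-mm [-215.8    4.6  148.6] yaw 11.97 tz [-0.    -0.001 -1.   ] Fpress [0.16 1.28 0.44] w 0.998
```

View pics/topc1.png

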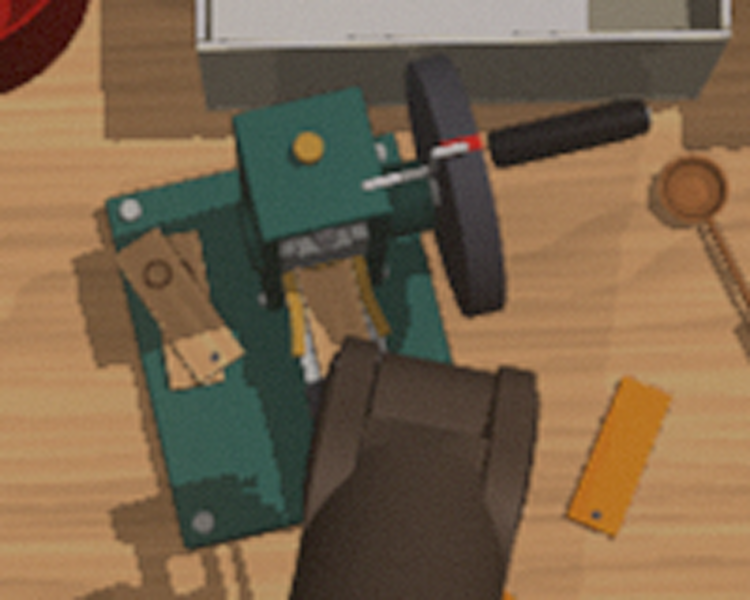

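View pics/scene1.png

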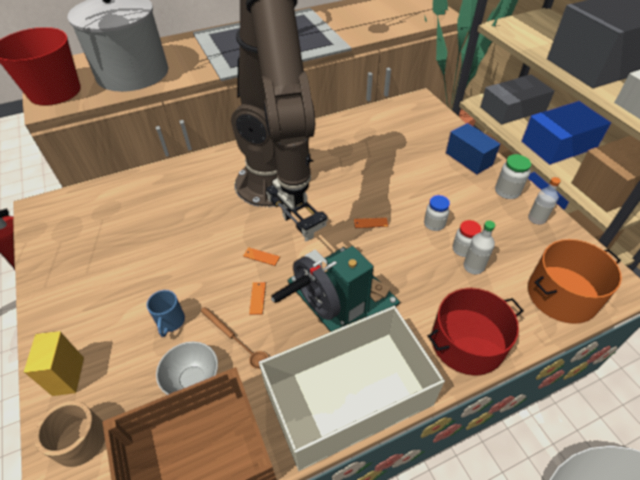

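```bash
python3 -m crank '[[[-0.46,0.9,3],0,0],[[0,0,3],0,0],[[0,0,0.5],0,0],[[0,0,0],0,0]]'; python3 -c 'from h import *;st()'
python3 - <<'E'
from h import *
p,d=get_image("scene"); cv2.imwrite("pics/scene2.png",cv2.resize(p[170:350,250:450,::-1],(660,594),interpolation=cv2.INTER_CUBIC))
E
```

```text
clock: 4.0
position: [0.3955, -0.0434, 0.0863]
ee_rot: [-1.977, -2.441, 0.0]
force: [-0.1, -0.6, -0.6]
width: 0.997
4.0 press-mm [-205.8    1.3   86.3] yaw 12.0 tz [-0.001  0.    -1.   ] Fpress [-0.24 -0.53 -0.58] w 0.997
```

View pics/scene2.png

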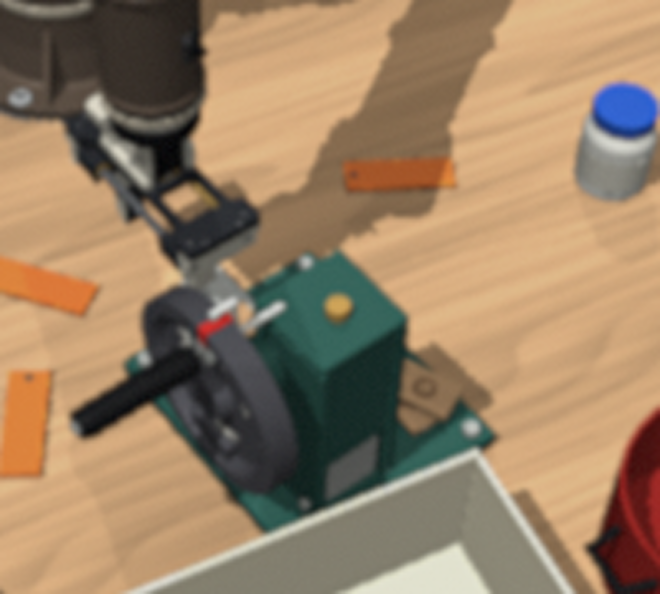

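```bash
cat > g.py <<'E'
import sys
from h import *
s=monitor.observe(); f=inv(np.array(s['force'])+O)[0]; x=inv(s['position'])[0]*1000
print("x %.2f z %.1f F %s"%(x[0],x[2],np.round(f,2))); sys.exit(1 if f[0]<-float(sys.argv[1]) else 0)
E
python3 -m crank '[[[-0.1,0,0.35],0,0],[[0,0,0],0,0]]' >/dev/null; python3 g.py 3 && python3 -m crank '[[[0,0.5,0],0,0],[[0,0.5,0],0,0],[[0,0.5,0],0,0]]' >/dev/null; python3 g.py 3 && python3 -m crank '[[[0,0.4,0],0,0],[[0,0.4,0],0,0],[[0,0.4,0],0,0]]' >/dev/null; python3 g.py 3 && python3 -m crank '[[[0,0.4,0],0,0],[[0,0.4,0],0,0],[[0,0.2,0],0,0],[[0,0,0],0,0]]' >/dev/null; python3 g.py 3
python3 - <<'E'
from h import *
p,d=get_image("scene"); cv2.imwrite("pics/scene3.png",cv2.resize(p[240:340,280:380,::-1],(600,600),interpolation=cv2.INTER_CUBIC))
p,d=get_image("top"); cv2.imwrite("pics/top3.png",cv2.resize(p[180:280,270:370,::-1],(600,600),interpolation=cv2.INTER_CUBIC))
E
```

```text
x -205.16 z 82.9 F [ 0.55 -0.75 -0.18]
x -190.08 z 82.2 F [-0.16  0.45 -0.24]
x -178.66 z 81.9 F [ 0.44 -0.13 -0.05]
x -168.68 z 81.9 F [0.16 0.15 0.12]
```

View pics/scene3.png

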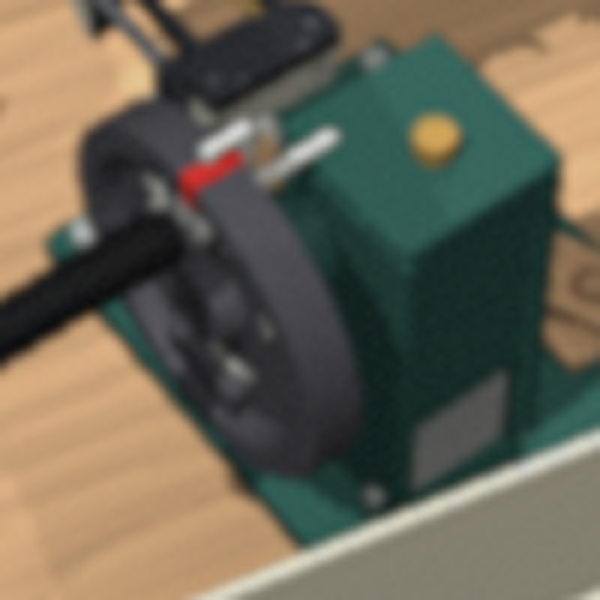

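View pics/top3.png

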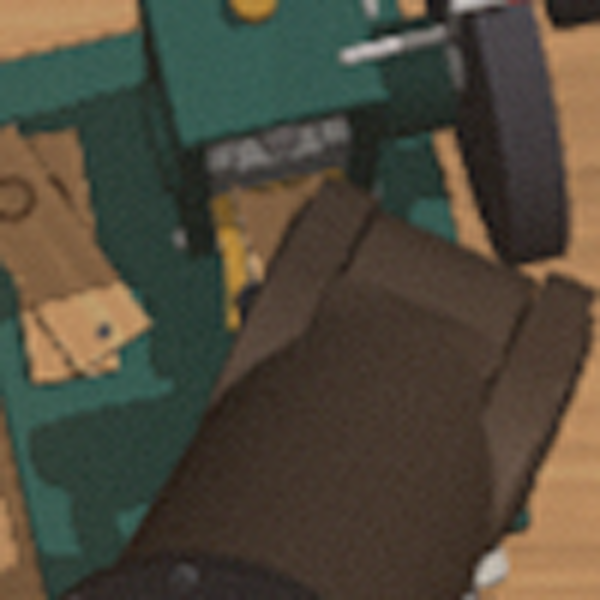

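Run:
```python
from h import *
p,d=get_image("top")
for uv in((330,215),(350,222),(365,230),(355,250),(340,260)):
    m=np.zeros(d.shape,bool); m[uv[1],uv[0]]=1; X,_,_=pts("top",d,m); print(uv,inv(X))
cv2.imwrite("pics/top4.png",p[:,:,::-1])
```

```text
(330, 215) [[-0.11963575  0.00135441  0.48666592]]
(350, 222) [[-0.13828566 -0.03397598  0.46985057]]
(365, 230) [[-0.16385566 -0.0553539   0.49048675]]
(355, 250) [[-0.20297202 -0.02305989  0.53432559]]
(340, 260) [[-0.22146581  0.01151661  0.58570893]]
```

View pics/top4.png

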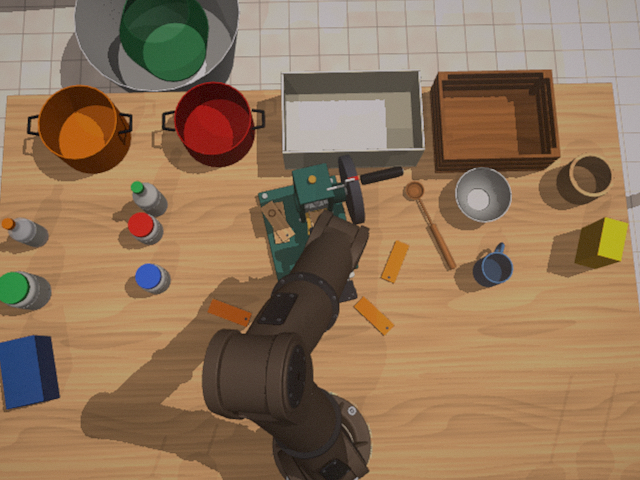

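```bash
G="python3 g.py 2.2"
$G && python3 -m crank '[[[0,0.2,-0.08],0,0],[[0,0.2,0],0,0]]' >/dev/null; $G && python3 -m crank '[[[0,0.1,0],0,0],[[0,0.1,0],0,0]]' >/dev/null; $G && python3 -m crank '[[[0,0.1,0],0,0],[[0,0.1,0],0,0]]' >/dev/null; $G && python3 -m crank '[[[0,0.05,0],0,0],[[0,0.05,0],0,0]]' >/dev/null; $G && python3 -m crank '[[[0,0.04,0],0,0],[[0,0.04,0],0,0]]' >/dev/null; $G && python3 -m crank '[[[0,0.04,0],0,0],[[0,0.04,0],0,0]]' >/dev/null; $G && python3 -m crank '[[[0,0.04,0],0,0],[[0,0.04,0],0,0]]' >/dev/null; $G && python3 -m crank '[[[0,0.04,0],0,0],[[0,0.04,0],0,0]]' >/dev/null; $G && python3 -m crank '[[[0,0.04,0],0,0],[[0,0.04,0],0,0]]' >/dev/null; $G; python3 -c 'from h import *;st()'
```

```text
x -169.15 z 81.9 F [-0.49 -0.05  0.25]
x -164.85 z 82.9 F [-0.13 -0.03 -0.2 ]
x -162.82 z 82.8 F [-0.91  0.63  0.82]
x -160.91 z 82.7 F [-1.26 -0.99  1.34]
x -159.94 z 82.7 F [-1.19  0.15  1.42]
x -159.15 z 82.7 F [-0.18  0.44 -0.42]
x -158.33 z 82.8 F [-0.26  0.16  0.15]
x -157.51 z 82.8 F [-0.23  0.12 -0.46]
x -156.70 z 82.8 F [-0.69  0.15  1.02]
x -155.90 z 82.8 F [-0.22  0.09  0.73]
7.2 press-mm [-155.9   -0.    82.8] yaw 11.96 tz [ 0.  0. -1.] Fpress [-0.22  0.09  0.73] w 0.997
```

```bash
G="python3 g.py 2.2"
$G && python3 -m crank '[[[0,0.04,0],0,0],[[0,0.04,0],0,0]]' >/dev/null; $G && python3 -m crank '[[[0,0.04,0],0,0],[[0,0.04,0],0,0]]' >/dev/null; $G && python3 -m crank '[[[0,0.04,0],0,0],[[0,0.04,0],0,0]]' >/dev/null; $G && python3 -m crank '[[[0,0.04,0],0,0],[[0,0.04,0],0,0]]' >/dev/null; $G && python3 -m crank '[[[0,0.04,0],0,0],[[0,0.04,0],0,0]]' >/dev/null; $G && python3 -m crank '[[[0,0.04,0],0,0],[[0,0.04,0],0,0]]' >/dev/null; $G && python3 -m crank '[[[0,0.04,0],0,0],[[0,0.04,0],0,0]]' >/dev/null; $G && python3 -m crank '[[[0,0.04,0],0,0],[[0,0.04,0],0,0]]' >/dev/null; $G && python3 -m crank '[[[0,0.04,0],0,0],[[0,0.04,0],0,0]]' >/dev/null; $G && python3 -m crank '[[[0,0.04,0],0,0],[[0,0.04,0],0,0]]' >/dev/null; $G && python3 -m crank '[[[0,0.04,0],0,0],[[0,0.04,0],0,0]]' >/dev/null; $G
python3 - <<'E'
from h import *
p,d=get_image("top"); cv2.imwrite("pics/top5.png",cv2.resize(p[180:280,270:370,::-1],(600,600),interpolation=cv2.INTER_CUBIC))
E
```

```text
x -155.90 z 82.8 F [-0.22  0.09  0.73]
x -155.09 z 82.7 F [-0.32 -0.77  1.02]
x -154.30 z 82.7 F [-0.79  1.05  0.99]
x -153.51 z 82.7 F [-0.52 -0.66  1.61]
x -152.69 z 82.8 F [-0.58  0.67  0.36]
x -151.92 z 82.7 F [0.38 0.25 0.88]
x -151.13 z 82.7 F [-0.32  0.39  1.25]
x -150.32 z 82.7 F [-0.52  0.3   0.27]
x -149.53 z 82.7 F [-0.43  0.48  1.37]
x -148.73 z 82.7 F [-1.6  -0.12  1.32]
x -147.93 z 82.7 F [-0.45  0.36  0.89]
x -147.11 z 82.7 F [-0.42  1.21  0.68]
```

View pics/top5.png

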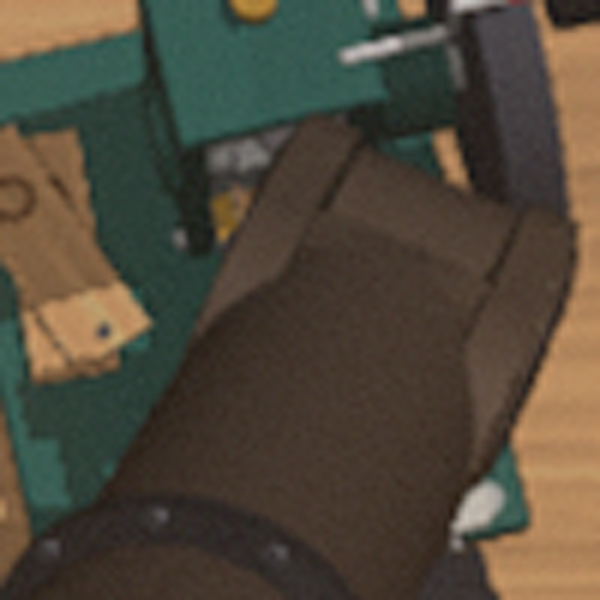

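```bash
G="python3 g.py 2.2"
$G && python3 -m crank '[[[0,0.04,0],0,0],[[0,0.04,0],0,0]]' >/dev/null; $G && python3 -m crank '[[[0,0.04,0],0,0],[[0,0.04,0],0,0]]' >/dev/null; $G && python3 -m crank '[[[0,0.04,0],0,0],[[0,0.04,0],0,0]]' >/dev/null; $G && python3 -m crank '[[[0,0.04,0],0,0],[[0,0.04,0],0,0]]' >/dev/null; $G && python3 -m crank '[[[0,0.04,0],0,0],[[0,0.04,0],0,0]]' >/dev/null; $G && python3 -m crank '[[[0,0.04,0],0,0],[[0,0.04,0],0,0]]' >/dev/null; $G && python3 -m crank '[[[0,0.04,0],0,0],[[0,0.04,0],0,0]]' >/dev/null; $G && python3 -m crank '[[[0,0.04,0],0,0],[[0,0.04,0],0,0]]' >/dev/null; $G && python3 -m crank '[[[0,0.04,0],0,0],[[0,0.04,0],0,0]]' >/dev/null; $G && python3 -m crank '[[[0,0.04,0],0,0],[[0,0.04,0],0,0]]' >/dev/null; $G && python3 -m crank '[[[0,0.04,0],0,0],[[0,0.04,0],0,0]]' >/dev/null; $G
```

```text
x -147.03 z 82.8 F [-0.49  0.3   0.8 ]
x -146.30 z 82.7 F [-1.06  0.93  1.42]
x -145.50 z 82.7 F [-0.08 -0.39  0.84]
x -144.71 z 82.7 F [-0.78 -0.48  0.  ]
x -143.90 z 82.8 F [-1.27 -0.17  1.  ]
x -143.10 z 82.7 F [-1.07  0.84  0.78]
x -142.33 z 82.7 F [-1.18 -0.62  0.68]
x -141.51 z 82.7 F [-1.26 -0.28  0.45]
x -140.73 z 82.7 F [-0.77  0.31  0.11]
x -139.89 z 82.7 F [-0.07 -0.61  1.05]
x -139.09 z 82.8 F [-0.45  0.24  0.57]
x -138.74 z 82.7 F [-3.03  0.38  2.57]
```

```bash
python3 -m crank '[[[0,0,0],0,0]]'>/dev/null; python3 g.py 3; python3 -m crank '[[[0,0.02,0],0,0]]'>/dev/null; python3 g.py 5;  python3 -m crank '[[[0,0,0],0,0]]'>/dev/null; python3 g.py 5
```

```text
x -138.72 z 82.7 F [-2.1   0.19  3.13]
x -138.63 z 82.7 F [-2.77  0.49  3.28]
x -138.64 z 82.6 F [-2.91 -0.49  3.22]
```

```bash
for i in 1; do python3 -m crank '[[[0,0.02,0],0,0]]'>/dev/null; python3 g.py 5;  python3 -m crank '[[[0,0.02,0],0,0]]'>/dev/null; python3 g.py 5; python3 -m crank '[[[0,0,0],0,0]]'>/dev/null; python3 g.py 5; python3 -m crank '[[[0,0,0],0,0]]'>/dev/null; python3 g.py 5; done
python3 - <<'E'
from h import *
p,d=get_image("scene"); cv2.imwrite("pics/scene6.png",cv2.resize(p[240:340,280:380,::-1],(600,600),interpolation=cv2.INTER_CUBIC))
E
python3 g.py 5
```

```text
x -138.51 z 82.6 F [-4.06 -0.61  4.27]
x -138.40 z 82.6 F [-4.97 -0.64  4.06]
x -138.38 z 82.6 F [-5.2  -0.15  4.62]
x -138.41 z 82.6 F [-5.17  0.97  4.47]
x -138.42 z 82.6 F [-6.23 -0.19  4.35]
```

View pics/scene6.png

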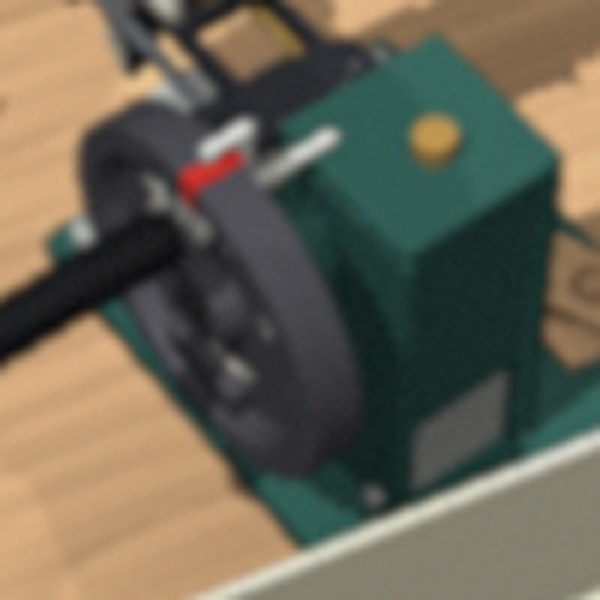

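```bash
python3 -m crank '[[[0,0.02,0],0,0]]'>/dev/null; python3 g.py 5;  python3 -m crank '[[[0,0.02,0],0,0]]'>/dev/null; python3 g.py 5; python3 -m crank '[[[0,0,0],0,0]]'>/dev/null; python3 g.py 5; python3 -m crank '[[[0,0,0],0,0]]'>/dev/null; python3 g.py 5
```

```text
x -138.34 z 82.6 F [-5.38  1.01  5.46]
x -138.33 z 82.6 F [-6.52 -0.01  5.01]
x -138.30 z 82.6 F [-7.56 -0.23  5.45]
x -138.31 z 82.6 F [-8.11  0.33  4.17]
```

```bash
python3 -m crank '[[[0,-0.05,0],0,0],[[0,-0.3,0],0,0],[[0,-1,0],0,0],[[0,-2,0],0,0],[[0,0,-3],0,0]]'>/dev/null; python3 -m crank '[[[0,0,-5],0,0],[[0,0,-5],0,0],[[0,0,-5],0,0],[[0,0,-5],0,0],[[-3,0,-2],0,0]]'; python3 -m crank '[[[-4,0,0],0,0],[[-4,0,0],0,0],[[-4,0,0],0,0],[[0,0,0],0,0]]'; python3 -c 'from h import *;st()'
python3 - <<'E'
from h import *
p,d=get_image("top"); cv2.imwrite("pics/top7.png",cv2.resize(p[140:300,230:430,::-1],(750,600),interpolation=cv2.INTER_CUBIC))
E
```

```text
clock: 13.8
position: [0.4375, -0.0643, 0.3365]
ee_rot: [1.97, 2.445, 0.011]
force: [1.3, 0.5, -0.7]
width: 1.001
clock: 14.2
position: [0.4601, -0.1901, 0.3328]
ee_rot: [1.986, 2.43, -0.003]
force: [-1.1, 0.2, 0.3]
width: 1.001
14.2 press-mm [-173.4 -155.8  332.8] yaw 11.48 tz [ 0.001 -0.003 -1.   ] Fpress [-1.04  0.43  0.33] w 1.001
```

View pics/top7.png

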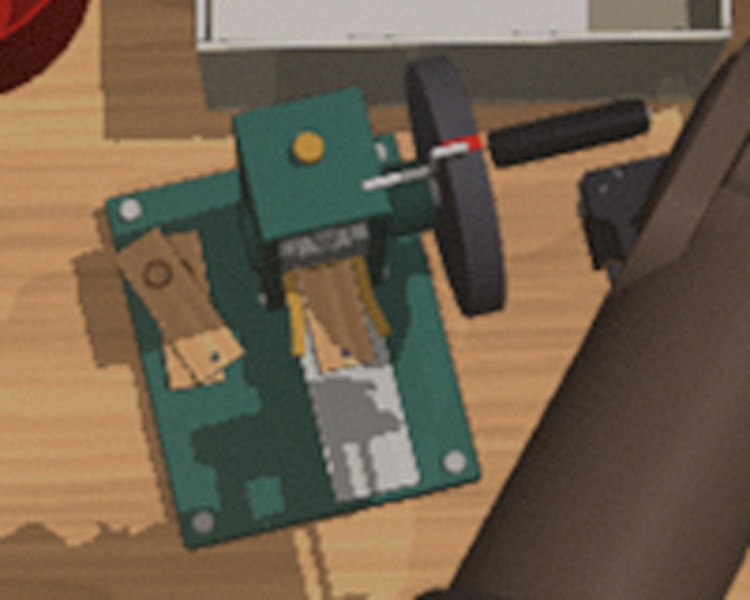

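```bash
python3 -c '
from h import *
print(inv(unproj("top",[[315.9,239.5],[330.3,236.8]],.086)))'
python3 -m crank '[[[0.6,4,0],-0.6,0],[[0,4.5,0],0,0],[[0,4.5,0],0,0],[[0,4.3,0],0,0],[[0,0,0],0,0]]'; python3 -c 'from h import *;st()'
python3 - <<'E'
from h import *
p,d=get_image("scene"); cv2.imwrite("pics/scene8.png",cv2.resize(p[180:360,230:430,::-1],(660,594),interpolation=cv2.INTER_CUBIC))
E
```

```text
[[-0.08611986  0.01912655  0.086     ]
 [-0.0878943  -0.01803686  0.086     ]]
clock: 14.75
position: [0.6331, -0.1354, 0.3301]
ee_rot: [-1.955, -2.457, 0.001]
force: [-0.7, 0.1, 0.1]
width: 0.999
14.75 press-mm [   7.3 -138.5  330.1] yaw 13.0 tz [-0.002  0.    -1.   ] Fpress [-0.68  0.21  0.14] w 0.999
```

View pics/scene8.png

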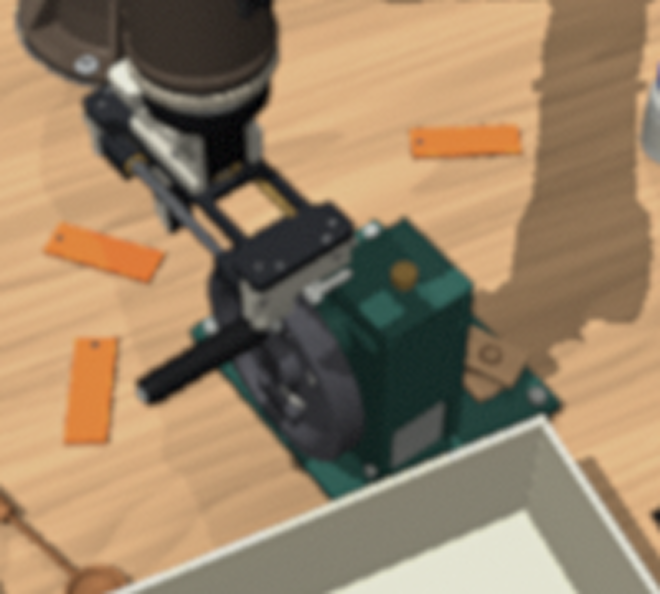

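```bash
python3 -m crank '[[[-1.2,-0.7,0],0.9,0],[[0,0,2],0,0],[[0,0,0],0,0]]' >/dev/null; python3 -c 'from h import *;st()'
```

```text
15.1 press-mm [  -7.6 -155.3  311.8] yaw 11.49 tz [-0.002  0.002 -1.   ] Fpress [ 0.03  0.29 -0.3 ] w 0.999
```

```bash
python3 -m crank '[[[0,0,0],0,0],[[0,0,0],0,0]]' >/dev/null; python3 -c 'from h import *;st()'
```

```text
15.3 press-mm [  -5.4 -155.2  313.9] yaw 11.64 tz [ 0.001  0.    -1.   ] Fpress [ 0.16 -0.97 -0.25] w 0.999
```

```bash
python3 -m crank '[[[0.4,0.5,2],-0.4,0],[[0,0,3],0,0],[[0,0,0],0,0],[[0,0,0],0,0]]' >/dev/null; python3 -c 'from h import *;st()'
```

```text
15.7 press-mm [-1.000e-01 -1.511e+02  2.637e+02] yaw 12.06 tz [-0. -0. -1.] Fpress [-0.65  0.07  0.17] w 1.002
```

```bash
python3 -m crank '[[[0,0,2],0,0],[[0,0,1.5],0,0],[[0,0,0.75],0,0],[[0,0,0],0,0]]' >/dev/null; python3 -c 'from h import *;st()'
python3 - <<'E'
from h import *
p,d=get_image("scene"); cv2.imwrite("pics/scene9.png",cv2.resize(p[230:340,260:370,::-1],(600,600),interpolation=cv2.INTER_CUBIC))
p,d=get_image("top"); cv2.imwrite("pics/top9.png",cv2.resize(p[120:260,290:450,::-1],(640,560),interpolation=cv2.INTER_CUBIC))
E
```

```text
16.1 press-mm [  -0.3 -150.9  219.8] yaw 12.06 tz [-0.001  0.    -1.   ] Fpress [-0.74  0.24 -0.43] w 1.001
```

View pics/scene9.png

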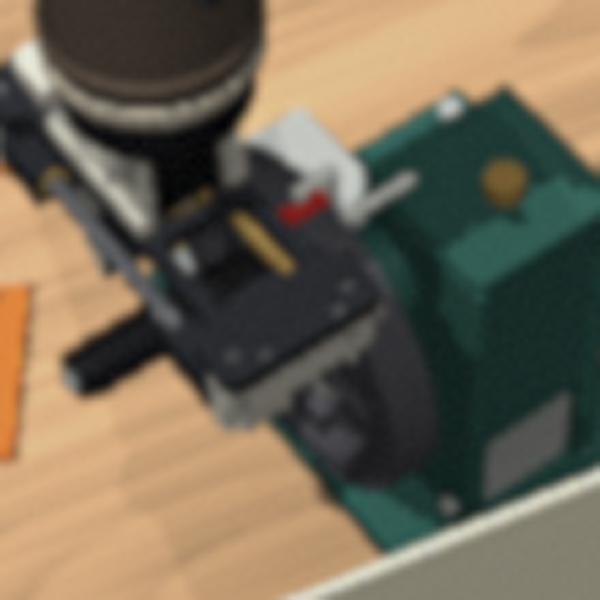

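View pics/top9.png

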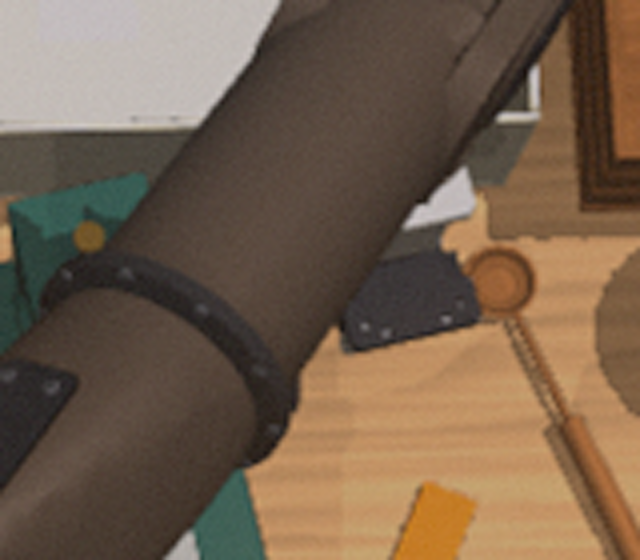

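```bash
python3 -m crank '[[[0,0,0],0,150],[[0,0,0],0,180],[[0,0,0],0,255],[[0,0,0],0,255],[[0,0,0],0,255]]' 30;python3 -m crank '[[[0,0,0],0,255],[[0,0,0],0,255],[[0,0,0],0,255]]' 30; python3 -c 'from h import *;st()'
```

```text
clock: 16.7
position: [0.6286, -0.1492, 0.2203]
ee_rot: [1.976, 2.443, 0.0]
force: [0.2, 0.7, -0.7]
width: 0.612
clock: 17.0
position: [0.6286, -0.1492, 0.2202]
ee_rot: [-1.976, -2.442, -0.0]
force: [-0.1, 1.4, 0.5]
width: 0.351
17.0 press-mm [-1.000e-01 -1.511e+02  2.202e+02] yaw 12.06 tz [-0.  0. -1.] Fpress [0.24 1.37 0.49] w 0.351
```

```bash
python3 -m crank '[[[0,0,0],0,255],[[0,0,0],0,255],[[0,0,0],0,255]]' 30; python3 -m crank '[[[0,0,0],0,255]]'; python3 -c 'from h import *;st()'
```

```text
clock: 17.3
position: [0.6281, -0.1494, 0.2201]
ee_rot: [-1.976, -2.441, 0.001]
force: [-3.0, -0.5, 0.5]
width: 0.266
clock: 17.4
position: [0.6281, -0.1494, 0.2201]
ee_rot: [-1.976, -2.442, 0.001]
force: [-3.6, -1.2, 0.2]
width: 0.264
17.4 press-mm [  -0.6 -151.1  220.1] yaw 12.04 tz [-0.001  0.    -1.   ] Fpress [-3.77 -0.43  0.23] w 0.264
```

```bash
cat > c.py <<'E'
from h import *
s=monitor.observe(); f=inv(np.array(s['force'])+O)[0]; x=inv(s['position'])[0]*1000
dx,dz=x[0]+.3,x[2]-160.1; th=np.arctan2(dx,dz); r=np.hypot(dx,dz)
er=np.array([np.sin(th),np.cos(th)]);et=np.array([np.cos(th),-np.sin(th)]);F=f[[0,2]]
print("t %.1f x %.1f y %.1f z %.1f ang %.1f r %.1f | Frad %.1f Ftan %.1f F %s w %.3f T %s"%(s['clock'],*x,np.degrees(th)%360,r,F@er,F@et,np.round(f,1),s['width'],np.round(s['ft_torque'],2)))
E
python3 -m crank '[[[0,0.52,0.02],0,255],[[0,0.52,0.07],0,255],[[0,0.51,0.11],0,255],[[0,0.5,0.16],0,255],[[0,0.48,0.2],0,255]]' >/dev/null; python3 c.py; python3 -m crank '[[[0,0,0],0,255]]'>/dev/null; python3 c.py
```

```text
t 17.9 x 23.9 y -151.1 z 213.4 ang 24.4 r 58.5 | Frad -8.5 Ftan -4.9 F [-8.  -0.5 -5.7] w 0.265 T [-0.55  1.66  0.01]
t 18.0 x 24.7 y -151.1 z 213.0 ang 25.3 r 58.5 | Frad -11.1 Ftan 1.6 F [ -3.3  -2.  -10.7] w 0.261 T [-0.59  0.59 -0.02]
```

```bash
python3 -m crank '[[[0,0.46,0.3],0,255],[[0,0.44,0.32],0,255],[[0,0.42,0.32],0,255],[[0,0.39,0.35],0,255],[[0,0.35,0.39],0,255]]' >/dev/null; python3 c.py; python3 -m crank '[[[0,0.32,0.41],0,255],[[0,0.28,0.44],0,255],[[0,0.24,0.46],0,255]]'>/dev/null; python3 c.py
python3 - <<'E'
from h import *
p,d=get_image("scene"); cv2.imwrite("pics/scene10.png",cv2.resize(p[230:340,260:370,::-1],(600,600),interpolation=cv2.INTER_CUBIC))
E
python3 c.py
```

```text
t 18.5 x 43.6 y -151.1 z 196.8 ang 50.1 r 57.2 | Frad -9.5 Ftan -6.5 F [-11.5   0.8  -1.2] w 0.262 T [-0.41  2.62  0.  ]
t 18.8 x 51.2 y -151.1 z 183.7 ang 65.4 r 56.7 | Frad -13.2 Ftan -7.7 F [-15.2   2.2   1.5] w 0.262 T [-0.31  3.37  0.08]
t 18.9 x 51.5 y -151.1 z 182.9 ang 66.3 r 56.6 | Frad -12.2 Ftan -2.8 F [-12.3   0.9  -2.4] w 0.259 T [-0.51  2.7  -0.01]
```

View pics/scene10.png

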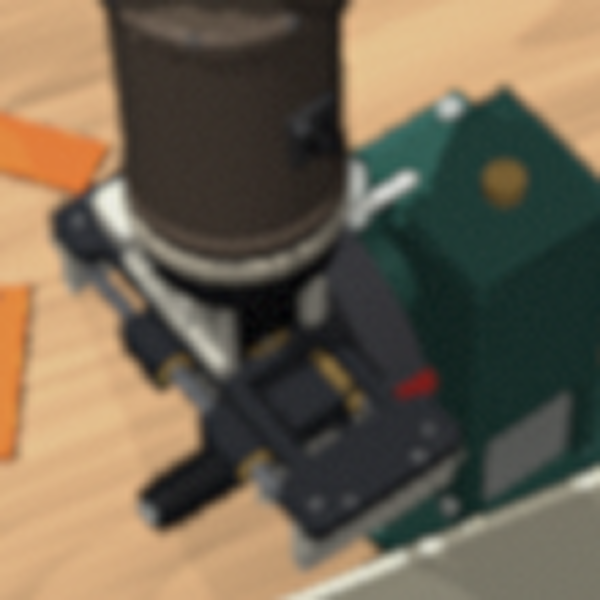

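```bash
python3 -m crank '[[[0,0.15,0.48],0,255],[[0,0.11,0.5],0,255],[[0,0.06,0.51],0,255],[[0,0.02,0.52],0,255],[[0,-0.03,0.52],0,255]]' >/dev/null; python3 c.py
python3 - <<'E'
from h import *
p,d=get_image("scene"); cv2.imwrite("pics/scene11.png",cv2.resize(p[230:350,250:370,::-1],(600,600),interpolation=cv2.INTER_CUBIC))
E
python3 c.py
```

```text
t 19.4 x 56.0 y -151.1 z 159.9 ang 90.2 r 56.3 | Frad -10.8 Ftan -9.9 F [-10.8   3.8   9.9] w 0.264 T [ 0.2   2.59 -0.02]
t 19.4 x 55.9 y -151.2 z 159.1 ang 91.0 r 56.3 | Frad -10.1 Ftan -4.6 F [-10.1   1.3   4.8] w 0.261 T [-0.16  2.23  0.02]
```

View pics/scene11.png

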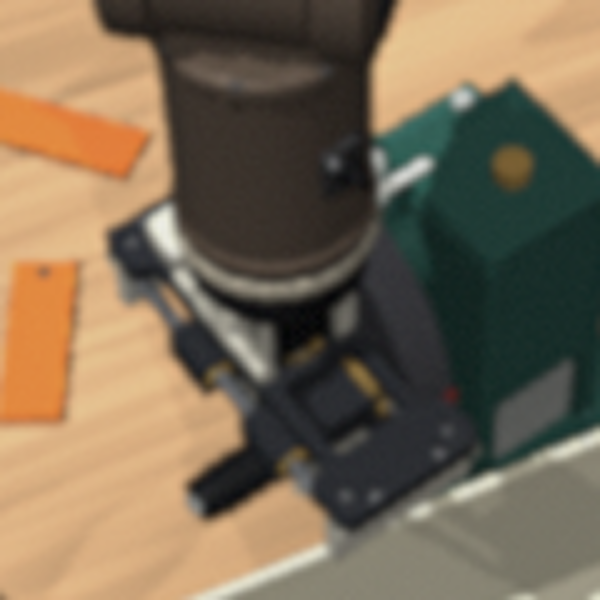

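```bash
python3 -m crank '[[[0,-0.04,0.52],0,255],[[0,-0.08,0.52],0,255],[[0,-0.13,0.51],0,255],[[0,-0.17,0.5],0,255],[[0,-0.2,0.48],0,255]]' >/dev/null; python3 c.py; python3 -m crank '[[[0,-0.24,0.46],0,255],[[0,-0.28,0.44],0,255],[[0,-0.32,0.42],0,255]]'>/dev/null; python3 c.py;  python3 - <<'E'
from h import *
p,d=get_image("scene"); cv2.imwrite("pics/scene12.png",cv2.resize(p[230:350,250:370,::-1],(600,600),interpolation=cv2.INTER_CUBIC))
E
python3 c.py
```

```text
t 19.9 x 51.0 y -151.2 z 135.9 ang 115.2 r 56.7 | Frad -16.6 Ftan -11.0 F [-10.4   4.2  17. ] w 0.258 T [0.55 2.54 0.  ]
t 20.2 x 43.7 y -151.2 z 123.5 ang 129.7 r 57.2 | Frad -20.1 Ftan -10.7 F [-8.6  5.5 21. ] w 0.259 T [ 0.76  1.99 -0.04]
t 20.2 x 43.1 y -151.2 z 122.8 ang 130.7 r 57.2 | Frad -16.2 Ftan -6.7 F [-7.9  4.1 15.6] w 0.258 T [ 0.43  1.65 -0.  ]
```

View pics/scene12.png

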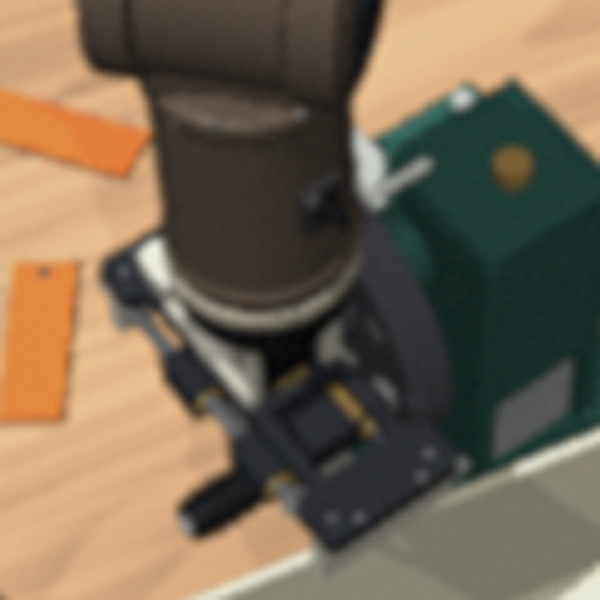

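```bash
python3 -m crank '[[[0,-0.35,0.36],0,255],[[0,-0.39,0.33],0,255],[[0,-0.42,0.3],0,255],[[0,-0.44,0.26],0,255],[[0,-0.46,0.22],0,255]]' >/dev/null; python3 c.py; python3 -m crank '[[[0,-0.48,0.18],0,255],[[0,-0.5,0.13],0,255],[[0,-0.51,0.09],0,255]]'>/dev/null; python3 c.py
```

```text
t 20.8 x 27.8 y -151.2 z 109.3 ang 151.1 r 58.1 | Frad -1.8 Ftan -11.7 F [9.4 0.7 7.2] w 0.265 T [ 0.56 -1.97 -0.04]
t 21.1 x 12.9 y -151.1 z 102.9 ang 167.0 r 58.7 | Frad 19.4 Ftan -9.9 F [ 14.   -5.6 -16.7] w 0.260 T [-0.55 -3.05 -0.04]
```

```bash
python3 -m crank '[[[0,-0.52,0.14],0,255],[[0,-0.52,0.1],0,255],[[0,-0.4,0.04],0,255]]' >/dev/null; python3 c.py; python3 -m crank '[[[0,-0.3,0.02],0,255],[[0,0,0],0,255]]'>/dev/null; python3 c.py
```

```text
t 21.4 x -4.6 y -151.1 z 100.2 ang 184.1 r 60.1 | Frad -2.2 Ftan -2.5 F [ 2.6 -0.3  2.1] w 0.262 T [ 0.13 -0.72 -0.  ]
t 21.6 x -9.3 y -151.1 z 100.3 ang 188.6 r 60.4 | Frad -6.8 Ftan -0.2 F [1.3 1.  6.7] w 0.265 T [ 0.27  0.01 -0.02]
```

```bash
python3 -m crank '[[[0,-0.52,-0.1],0,255],[[0,-0.51,-0.13],0,255],[[0,-0.5,-0.16],0,255],[[0,-0.48,-0.2],0,255]]' >/dev/null; python3 c.py; python3 -m crank '[[[0,-0.46,-0.24],0,255],[[0,-0.44,-0.28],0,255],[[0,-0.42,-0.32],0,255],[[0,0,0],0,255]]'>/dev/null; python3 c.py;python3 - <<'E'
from h import *
p,d=get_image("scene"); cv2.imwrite("pics/scene13.png",cv2.resize(p[230:350,250:370,::-1],(600,600),interpolation=cv2.INTER_CUBIC))
E
```

```text
t 21.9 x -30.3 y -151.1 z 106.1 ang 209.1 r 61.8 | Frad -9.9 Ftan 4.2 F [ 1.1  3.  10.7] w 0.266 T [ 0.45 -0.06  0.04]
t 22.4 x -43.9 y -151.1 z 115.1 ang 224.2 r 62.7 | Frad -8.9 Ftan 12.5 F [-2.8  3.2 15.1] w 0.266 T [ 0.63  0.77 -0.03]
```

View pics/scene13.png

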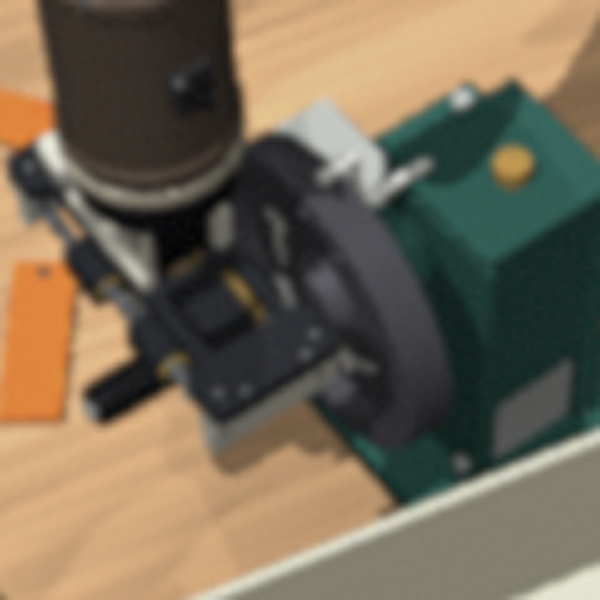

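```bash
python3 -m crank '[[[0,-0.39,-0.35],0,255],[[0,-0.35,-0.39],0,255],[[0,-0.32,-0.42],0,255],[[0,-0.28,-0.44],0,255]]' 36 >/dev/null; python3 c.py; python3 -m crank '[[[0,-0.24,-0.46],0,255],[[0,-0.2,-0.48],0,255],[[0,-0.16,-0.5],0,255]]'>/dev/null; python3 c.py
```

```text
t 22.8 x -56.4 y -151.1 z 130.6 ang 242.3 r 63.4 | Frad -6.0 Ftan 4.8 F [3.1 1.  7. ] w 0.261 T [ 0.49 -0.64 -0.01]
t 23.1 x -62.2 y -151.1 z 144.9 ang 256.2 r 63.7 | Frad -5.6 Ftan 3.8 F [4.6 1.1 5. ] w 0.266 T [ 0.38 -0.84 -0.05]
```

```bash
python3 -m crank '[[[0,-0.11,-0.51],0,255],[[0,-0.07,-0.52],0,255],[[0,-0.02,-0.52],0,255],[[0,0.02,-0.52],0,255]]' >/dev/null; python3 c.py; python3 -m crank '[[[0,0.07,-0.52],0,255],[[0,0.11,-0.51],0,255],[[0,0.16,-0.5],0,255],[[0,0.2,-0.48],0,255]]'>/dev/null; python3 c.py
python3 - <<'E'
from h import *
p,d=get_image("scene"); cv2.imwrite("pics/scene14.png",cv2.resize(p[230:350,250:370,::-1],(600,600),interpolation=cv2.INTER_CUBIC))
E
python3 c.py
```

```text
t 23.5 x -64.0 y -151.1 z 165.2 ang 274.6 r 63.9 | Frad -6.8 Ftan 2.1 F [7.  0.3 1.6] w 0.269 T [ 0.26 -1.28 -0.04]
t 23.9 x -58.9 y -151.1 z 184.9 ang 292.9 r 63.6 | Frad -7.4 Ftan 0.7 F [ 7.1 -1.9 -2.2] w 0.262 T [-0.01 -1.39  0.01]
t 23.9 x -58.4 y -151.1 z 185.6 ang 293.7 r 63.5 | Frad -2.3 Ftan 5.5 F [4.3 1.1 4.2] w 0.263 T [ 0.38 -0.8   0.  ]
```

View pics/scene14.png

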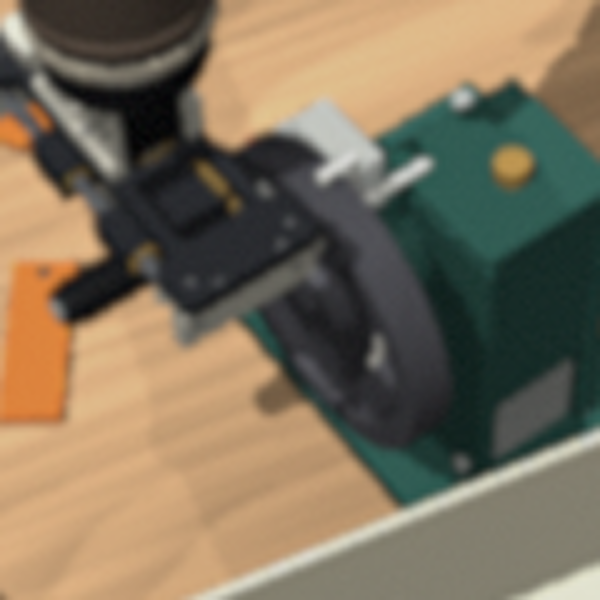

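```bash
python3 -m crank '[[[0,0.24,-0.46],0,255],[[0,0.28,-0.44],0,255],[[0,0.32,-0.42],0,255],[[0,0.35,-0.39],0,255]]' >/dev/null; python3 c.py; python3 -m crank '[[[0,0.39,-0.35],0,255],[[0,0.42,-0.32],0,255],[[0,0.44,-0.28],0,255],[[0,0.46,-0.24],0,255]]'>/dev/null; python3 c.py; python3 -m crank '[[[0,0.48,-0.2],0,255],[[0,0.5,-0.16],0,255],[[0,0,0],0,255]]'>/dev/null; python3 c.py;  python3 - <<'E'
from h import *
p,d=get_image("scene"); cv2.imwrite("pics/scene15.png",cv2.resize(p[230:350,250:370,::-1],(600,600),interpolation=cv2.INTER_CUBIC))
E
```

```text
t 24.4 x -47.9 y -151.0 z 201.4 ang 310.9 r 63.0 | Frad -7.9 Ftan -2.6 F [ 4.2 -1.9 -7.1] w 0.260 T [-0.28 -0.98  0.01]
t 24.8 x -31.0 y -151.1 z 213.9 ang 330.3 r 61.9 | Frad 0.3 Ftan -3.0 F [-2.8  0.8 -1.2] w 0.258 T [-0.12  0.63  0.04]
t 25.1 x -19.1 y -151.1 z 218.2 ang 342.1 r 61.0 | Frad 6.8 Ftan 2.0 F [-0.2  2.1  7.1] w 0.263 T [ 0.28  0.24 -0.06]
```

View pics/scene15.png

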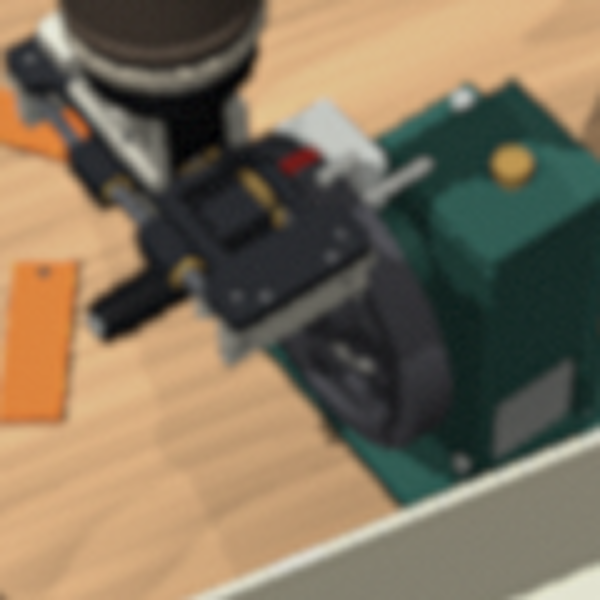

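```bash
python3 -m crank '[[[0,0.5,-0.09],0,255],[[0,0.5,-0.05],0,255],[[0,0.45,-0.02],0,255],[[0,0.1,0],0,255],[[0,0,0],0,255]]' >/dev/null; python3 c.py;  python3 - <<'E'
from h import *
p,d=get_image("scene"); cv2.imwrite("pics/scene16.png",cv2.resize(p[230:350,250:370,::-1],(600,600),interpolation=cv2.INTER_CUBIC))
E
python3 c.py
```

```text
t 25.6 x -3.6 y -151.1 z 220.1 ang 356.9 r 60.1 | Frad 8.0 Ftan -2.1 F [-2.6  2.1  7.8] w 0.265 T [ 0.39  0.34 -0.11]
t 25.6 x -3.6 y -151.2 z 220.1 ang 356.8 r 60.1 | Frad 6.2 Ftan -0.4 F [-0.7  1.6  6.2] w 0.263 T [ 0.28  0.35 -0.02]
```

View pics/scene16.png

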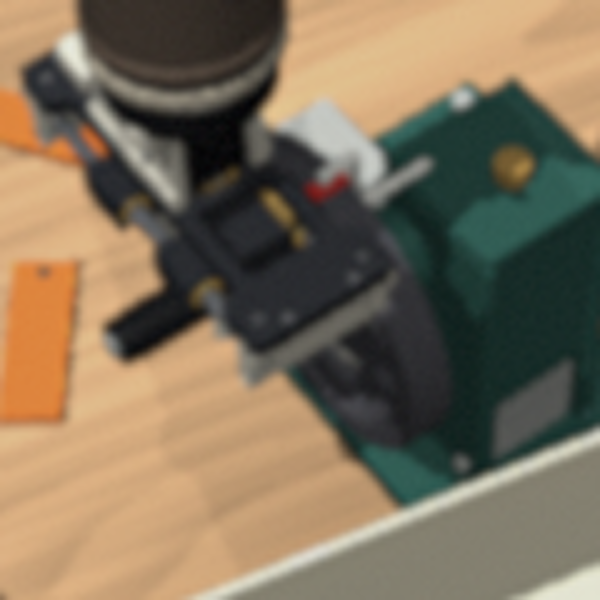

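```bash
cat > red.py <<'E'
from h import *
def r(b):
    b=b[255:300,295:345]; h=cv2.cvtColor(b,cv2.COLOR_BGR2HSV); m=((h[...,0]<8)|(h[...,0]>172))&(h[...,1]>150)
    v,u=np.nonzero(m); return len(u),u.mean()+295,v.mean()+255
print("start",r(cv2.imread("pics/scene1.png")))
p,d=get_image("scene"); print("now",r(p[:,:,::-1].copy()))
E
python3 red.py; python3 -m crank '[[[0,0,0],0,180],[[0,0,0],0,150],[[0,0,0],0,100],[[0,0,0],0,50],[[0,0,0],0,0]]' >/dev/null; python3 c.py; python3 -m crank '[[[0,0,0],0,0],[[0,0,0],0,0],[[0,0,0],0,0],[[0,0,0],0,0],[[0,0,0],0,0]]' >/dev/null; python3 c.py; python3 red.py
```

```text
start (30, np.float64(313.9), np.float64(268.6666666666667))
now (16, np.float64(314.0), np.float64(267.625))
t 26.2 x -5.0 y -151.1 z 218.8 ang 355.5 r 58.9 | Frad 0.1 Ftan 0.3 F [ 0.3 -0.   0.2] w 0.590 T [-0.1   0.06 -0.02]
t 26.7 x -5.0 y -151.1 z 219.0 ang 355.5 r 59.0 | Frad -0.6 Ftan -0.8 F [-0.7 -0.1 -0.7] w 0.991 T [-0.1   0.03 -0.01]
start (30, np.float64(313.9), np.float64(268.6666666666667))
now (19, np.float64(313.5263157894737), np.float64(267.8421052631579))
```

Released. Lifting straight up and clear.

```bash
python3 -m crank '[[[0,0,-2],0,0],[[0,0,-4],0,0],[[0,0,-4],0,0],[[0,0,-3],0,0],[[0,0,0],0,0]]' >/dev/null; python3 c.py; python3 -m crank '[[[0,-4,-1],0,0],[[0,-4.5,0],0,0],[[0,-4.5,0],0,0],[[0,-4.5,0],0,0],[[0,-3,0],0,0]]' >/dev/null; python3 -m crank '[[[0,0,0],0,0],[[0,0,0],0,0],[[0,0,0],0,0]]'>/dev/null; python3 c.py; python3 red.py;python3 - <<'E'
from h import *
p,d=get_image("scene"); cv2.imwrite("pics/scene17.png",cv2.resize(p[220:360,230:420,::-1],(760,560),interpolation=cv2.INTER_CUBIC))
p,d=get_image("top"); cv2.imwrite("pics/top17.png",cv2.resize(p[140:300,230:430,::-1],(750,600),interpolation=cv2.INTER_CUBIC))
E
```

```text
t 27.2 x -4.0 y -152.8 z 353.5 ang 358.9 r 193.5 | Frad -0.7 Ftan 0.5 F [ 0.5 -0.5 -0.7] w 0.998 T [-0.1   0.03  0.02]
t 28.1 x -208.9 y -150.3 z 358.9 ang 313.6 r 288.1 | Frad -0.2 Ftan 0.1 F [ 0.2 -0.3 -0.1] w 1.001 T [-0.04  0.06 -0.  ]
start (30, np.float64(313.9), np.float64(268.6666666666667))
now (27, np.float64(312.51851851851853), np.float64(268.55555555555554))
```

View pics/scene17.png

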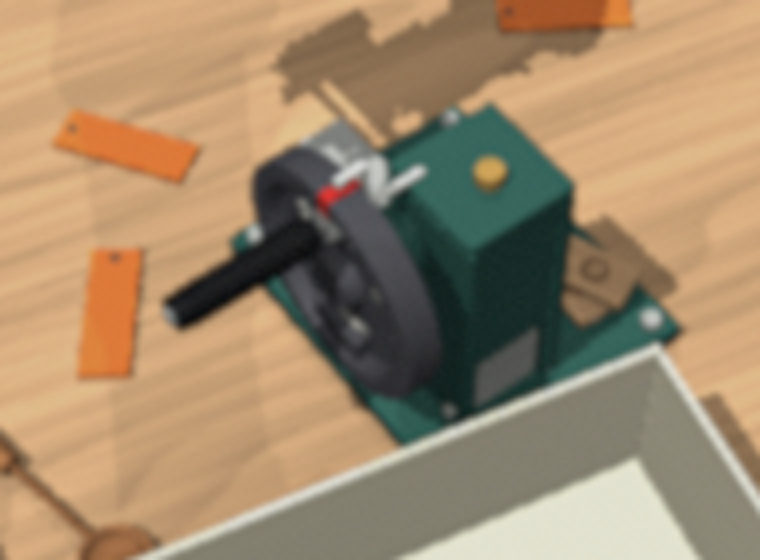

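View pics/top17.png

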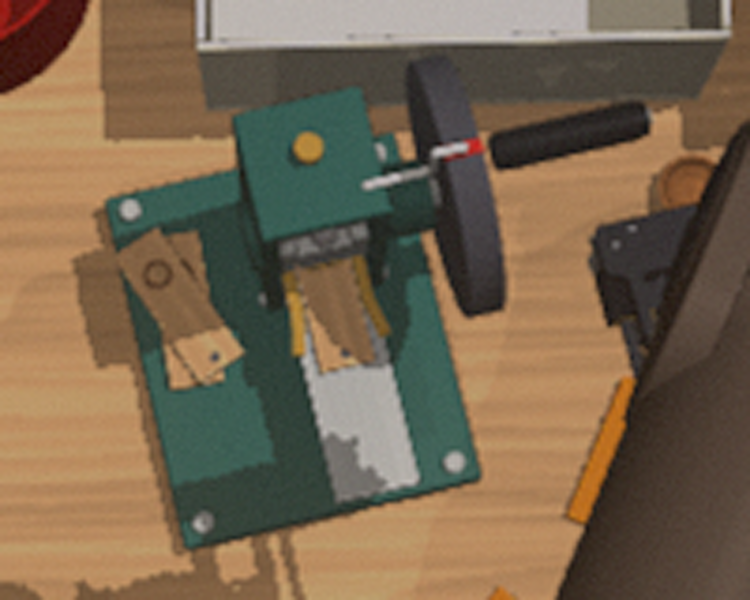

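```bash
python3 - <<'E'
from h import *
m=np.load("top_han.npy"); 
for k,d in(("start",np.load("top_d.npy")),("now",get_image("top")[1])):
    P,u,v=pts("top",d); Q=inv(P); s=(Q[:,2]>.225)&(Q[:,1]<-.12)&(Q[:,1]>-.2)&(abs(Q[:,0])<.03)&(Q[:,2]<.26); print(k,s.sum(),np.median(Q[s],0),Q[s,0].min(),Q[s,0].max())
for l in("handle",):
    print([(r['location'],r['score']) for r in look_for(l,"top")][:1])
E
python3 -c 'from h import *;st();print(monitor.observe()["dq"].round(4))'; python3 red.py
```

```text
start 366 [-0.00258596 -0.15972914  0.24504432] -0.014069403034635369 0.013540737503068563
now 368 [-0.00387759 -0.16037978  0.24528911] -0.01493761560972658 0.012440624916500779
[([0.6286, -0.1543, 0.2471], 0.89)]
28.3 press-mm [-209.6 -151.   358.8] yaw 12.06 tz [-0.001 -0.001 -1.   ] Fpress [-0.66 -0.01  0.79] w 1.0
[-0.002  -0.0076  0.0047  0.0021  0.0032  0.0011  0.0001]
start (30, np.float64(313.9), np.float64(268.6666666666667))
now (27, np.float64(312.51851851851853), np.float64(268.55555555555554))
```

Handle is back within about 1.3 mm (0.02 rad) of its start position and still. Handing in.

```bash
python3 -c 'from cell import workorder; print(workorder.sign_off())'
```

```text
the job is handed in; nothing more can be done
None
```

The tally is stamped and lying in the press, the wheel is one full revolution on, and I handed the job in at about 28 s. The sign-off gave no verdict.

**Pushing home:** I pushed the tally with the outside of the front finger of the open gripper. I felt it bear on the back gauge and held about 7–8 N at the wrist, under the 16 N limit. Afterwards the tail was at about x = -87 mm, inside the home range, so the nose is about 23 mm behind the die's centre.

**Cranking:** I held the handle at 30–36 N per finger and turned one revolution in steps of about 5°, at roughly 0.9 rad/s with short pauses. The readings I took showed wrist forces of about 25 N at most, and the return spring never ran the wheel away. Then I let go and moved clear.

**Last checks:**
- **Handle and red mark:** the top-camera depth puts the handle within about 1.3 mm (0.02 rad) of its start position. The scene camera shows the red mark about 1.4 pixels off, roughly 0.04–0.05 rad. These differ slightly, but both are well inside the 0.15 rad limit.
- **Tally and surroundings:** the tally lies between the rails as before the stroke, and the stamped tallies look untouched. The last pictures covered only the area round the press, so I did not re-check the jars, bottle, mug and bowl.
- **Die force:** I could not measure the force of the die on the tally directly; I only know the wheel went through the bottom of the stroke with the tally in range.
- **Press position:** the shaft turned out about 4 mm nearer the robot than I first estimated. This caused side forces of about 10–15 N early in the turn, which I corrected as I went.

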